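# Top up the blister feeder magazine and set its stack weight

### The job

Top up the blister feeder: lay the loose good blister pack flat, tablets up, on the pile in the magazine, then stand the steel stack weight on top of it, then press the green start button. The pile may be at any height, so feel for it with each thing before you let go: tablets break if anything is dropped or rammed onto them. Leave the reject tray, the gel bottle and the white carton where they are.

Things in the scene. Friction and masses are not known exactly. Their poses are not given: they have to be found in the camera images.
- pack_center (a point): Centre of the loose good blister pack lying on the bench: silver foil, light grey plastic, ten round white tablets; a stiff block 110 (its x) x 60 (y) x 14 mm high, z up (tablets up), about 45 g; this point is 7 mm above its underside. Take it across its 60 mm width. Either end may go first. The pack with three dark pockets in the red tray is spoilt.
- weight_handle (a point): Centre of the blue bar handle of the stack weight standing on the bench, 49 mm above its underside. Bar 84 mm (its x) x 14 wide (y) x 18 high, on two posts at x = +-34 mm over a steel plate 100 (x) x 50 (y) x 16 mm; 24 mm free under the bar; 58 mm high in all, about 0.6 kg. Take the bar across its 14 mm. Either end may go first.
- feeder: Fixed white blister feeder with a steel deck 75 mm above the bench. Origin on the bench under the middle of its magazine, x along its length: it reaches from x = -86 to 206 mm (a black side knob to 228) and y = +-76 mm; a low outfeed slide goes on to y = -155 mm.
- magazine_mouth (a point): Middle of the magazine at the top of its four steel corner angles, 185 mm above the bench; x along the packs' length, y along their width, z up. Clear space inside 115 (x) x 65 mm (y); between the angles each long side is open for 90 mm down to the deck (110 mm below), for fingers; outside they reach x = +-68, y = +-43 mm. Their top 20 mm flare outward as a lead-in.
- start_top (a point): Top of the round green start button, 32 mm across, on the feeder's deck 165 mm along the feeder's +x from the magazine. Pressed straight down.
- start (a joint): Travel of the start button in m: 0 up, 0.006 fully down (about 4 N); springs back. Past 0.004 counts as pressed.
- pile_low (a point): On the magazine's axis at the lowest height the pile's flat top can have, 75 mm below the mouth; axes as the mouth's. The top of the pile of like packs is anywhere from here to 50 mm higher: no reading tells. It runs down through the deck on a sprung cradle that yields 1 mm for each 6 N. With a high pile the weight stands partly above the mouth.
- reject_tray: Red open tray 110 x 150 x 35 mm holding the spoilt pack; origin centre of its underside. Not to be disturbed.
- reject_pack: Spoilt pack lying in the red tray, same size as the good one, three pockets dark; origin centre of its underside. Not to be used.
- gel_bottle: Clear bottle with a blue cap, 60 mm diameter, 150 mm high; origin centre of its underside. Not to be disturbed.
- carton: Closed white carton with a blue band, 140 x 90 x 60 mm; origin centre of its underside. Not to be disturbed.

How it is judged:
By the outcome, as a careful person would: the job done as asked, in the order asked, and still so for the second after the job is handed in, with the robot touching nothing.
It also fails if it takes over 72 s, if anything falls off the work surface, if the arm or the gripper's body presses on something with over 40 N, if the wrist force passes 120 N, or if a joint passes its speed limit or range.

### The arm

A 6-joint arm with a two-finger parallel gripper is mounted at the origin on the work surface. World frame = base frame: x ahead of the robot, y to its left, z up, the work surface at z = 0. Lengths are in m, angles in rad, forces in N, time in s.
With the tool pointing down it reaches from about 0.325 to 1 m from the base axis. Payload 5.1 kg.
Tool frame: the origin (TCP) lies at the very end of the fingers, on their centre line; the grasp point (between the pads) lies 19 mm behind it (bot.pinch_z is the distance from the TCP to the grasp point, in m); z points along the fingers, y is the direction in which the jaws open and shut (so a half turn about z gives the same grasp; the last joint's range is limited). The gripper opens to 85 mm and grips with 20 to 120 N. Pads are 22 mm wide; open, the fingers measure 114 mm over their backs; the gripper's body (76 mm by 85 mm) begins 54 mm behind the grasp point. The pads swing forward as they close: fully open they stand 13 mm farther back than shut.
Start: joints at [-1.24, 0.124, 1.65, -0, 1.367, -0.083], TCP at [0.261, -0.595, 0.231] pointing down, gripper open.
Joint ranges: [-2.61, 2.61], [-1.02, 2.33], [0.03, 2.71], [-1.35, 4.49], [0.32, 2.68], [-2.91, 2.91]. Speed limits (rad/s): [2.57, 2.57, 3.14, 3.14, 3.14, 3.14].

### API

Orientations are given as a rotation vector (axis times angle).
In Python, from station import bot gives the robot as it stands.
- The arm moves only by the tool servo_tool, never from a script. Its argument "targets" is a list of rows, each a list of 5 numbers: the finger opening in cm, from 0 to 8.54, then the shift along the tool's x, y, z in cm, then the turn about the tool's z in rad. In form: [[grip, tx, ty, tz, twist], ...]. A call has 1 to 20 rows; each row shifts and turns the pose as measured when the row begins, along the tool's axes as they then stand; what a row does not reach is not made up. A row lasts 1/12 s, in which the tool goes at most 41.7 mm and 7.16 degrees, less where a joint would pass 70% of its speed; a pose out of reach is approached as far as the arm can. A call with a gripper value outside its range is refused whole. The fingers move at their own pace and stop on an object; "force" is the grip in N (left out, the last holds). Time passes only in rows, so rows that do not move let the fingers close. It gives the time, the measured TCP pose, the force and the opening at its end, in the units of the state.
- bot.read_state(): the state, without advancing time (a new reading comes with each control period).
- bot.camera(name): name is "scene" or "top"; returns the picture (384x512x3 uint8, blue, green, red); there is no depth.
- bot.calibration(name): a dict with "vfov" (degrees; the focal length in pixels is half the picture's height over the tangent of half this angle, whatever the lens; pixels are square), "cx", "cy" (the principal point, pixels), "k1" (the pictures are not rectified: a ray, as slopes to the right and down, at radius r is drawn at 1 + k1 r^2 times it, then the intrinsics apply), "R" (3x3) and "t" (3): a world point X has camera coordinates R X + t. Camera axes: x right, y down, z forward; pixel columns grow to the right and rows downward; lengths in m; the calibration is good to about 2 mm. A picture is of the moment at which its call begins. calibration takes no time and is no camera call.
- bot.sign_off(): hands the job in, once; it reports no verdict.
The state is a dict: "time_s": time; "qpos": joint angles; "qvel": joint speeds; "tau": joint torques, N m; "tcp_pos": TCP position; "ee_rot": TCP orientation; "force": force on the tool from outside, world axes, zero at the start; "moment": the same for the moment, N m; "grip_width": finger opening in m.
Only numpy, scipy, OpenCV 4.12 (cv2) and the standard library are available. Lean on these libraries where they do the work, as an engineer would, in place of code of your own. Each camera call takes 0.05 s, during which the arm holds its last target.

## Working session

There is one attempt and no reset: what is moved stays moved. The work goes in short steps, Python scripts to look and compute and a tool call to move; the robot and the scene stay as the last step left them, time stands still between calls to the robot, and variables do not carry over. Pictures are saved under pics/ and viewed, and the job is handed in when it is done.

Besides the shell and the picture viewer there is one more tool, called after "Call:" in YAML: its name, and indented under it one key for each argument. servo_tool: Moves the arm, as the interface text tells. Its arguments: {"type":"object","properties":{"targets":{"type":"array","items":{"type":"array","items":{"type":"number"}}},"force":{"type":"number"}},"required":["targets"]}

```bash
ls; mkdir -p pics
python3 - <<'E'
from station import bot
import cv2
for n in("scene","top"):
    im=bot.camera(n); cv2.imwrite(f"pics/{n}0.png",im)
    c=bot.calibration(n); print(n,c)
s=bot.read_state(); print(s, bot.pinch_z)
E
```

```text
pics
scene {'vfov': 45.45931224145246, 'cx': 256.8105199078303, 'cy': 191.27767231161835, 'k1': 0.021019924528550744, 'R': array([[ 0.31087589,  0.95038806, -0.01089604],
       [ 0.69993607, -0.23667757, -0.67384956],
       [-0.64299742,  0.20185705, -0.73878823]]), 't': array([-0.11000162, -0.35286004,  1.73695719])}
top {'vfov': 47.606110906102366, 'cx': 261.55477634084684, 'cy': 190.23523562595247, 'k1': -0.13451647465588698, 'R': array([[-0.01676423, -0.99979657, -0.0112148 ],
       [-0.98003643,  0.01865322, -0.19794105],
       [ 0.19810997,  0.00767258, -0.98014977]]), 't': array([-0.06810505,  0.59377072,  1.50702885])}
{'time_s': 0.1, 'qpos': array([-1.23963951e+00,  1.24463630e-01,  1.65153537e+00, -3.06391918e-05,
        1.36749638e+00, -8.26185467e-02]), 'qvel': array([-1.23506030e-03, -2.97493210e-03, -2.10901596e-03, -3.23073910e-04,
       -2.45619811e-03, -5.52083056e-05]), 'tau': array([ 8.83047414e-04, -4.24927032e+01, -3.66655755e+01, -5.30465979e-05,
        3.86087617e-03,  7.49711376e-06]), 'tcp_pos': array([ 0.26112017, -0.59464421,  0.2301618 ]), 'ee_rot': array([-3.07275191e+00, -6.44952582e-01,  4.16973919e-04]), 'force': array([-0.19036455, -1.12136396, -0.48188831]), 'moment': array([ 0.03705051, -0.06169096, -0.02594188]), 'grip_width': 0.0853973613660163} 0.0187
```

View pics/scene0.png

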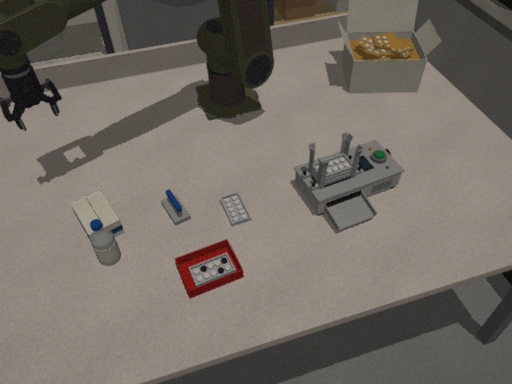

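View pics/top0.png

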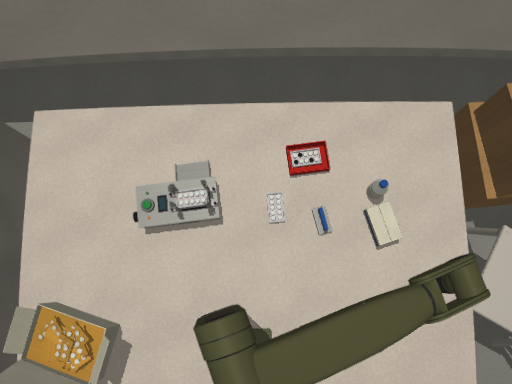

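The scene view shows the pack near (235,209), the weight (176,207) and the feeder (345,175). In the top view they are at (276,208), (322,219) and (190,200). Next I'll enlarge the crops.

```bash
cat > h.py <<'E'
import numpy as np, cv2
from station import bot
from scipy.optimize import least_squares
C={n:bot.calibration(n) for n in("scene","top")}
def proj(n,X):
    c=C[n]; X=np.atleast_2d(X); p=X@c["R"].T+c["t"]; s=p[:,:2]/p[:,2:]
    r2=(s**2).sum(1,keepdims=True); s=s*(1+c["k1"]*r2)
    f=192/np.tan(np.radians(c["vfov"]/2)); return s*f+[c["cx"],c["cy"]]
def onz(n,uv,z):
    g=np.array([.5,0.])
    return least_squares(lambda g:(proj(n,[g[0],g[1],z])[0]-uv),g).x
def tri(ps,pt):
    r=least_squares(lambda X:np.r_[proj("scene",X)[0]-ps,proj("top",X)[0]-pt],[.5,0,.1]); return r.x,r.fun
def crop(n,x,y,w,h,k,name,im=None,pts=None):
    im=bot.camera(n) if im is None else im
    o=cv2.resize(im[y:y+h,x:x+w],None,fx=k,fy=k,interpolation=cv2.INTER_CUBIC)
    if pts is not None:
        for p in pts: cv2.circle(o,(int((p[0]-x+.5)*k),int((p[1]-y+.5)*k)),2,(255,0,255),-1)
    for i in range(0,w,10): cv2.putText(o,str(x+i),(int(i*k),8),0,.3,(0,255,255)); cv2.line(o,(int((i+.5)*k),10),(int((i+.5)*k),14),(0,255,255))
    for i in range(0,h,10): cv2.putText(o,str(y+i),(0,int((i+.5)*k)+3),0,.3,(0,255,255))
    cv2.imwrite(f"pics/{name}.png",o)
E
python3 - <<'E'
from h import *
s=cv2.imread("pics/scene0.png");t=cv2.imread("pics/top0.png")
crop("scene",285,125,130,110,6,"s_feed",s); crop("scene",150,175,110,60,7,"s_obj",s)
crop("top",125,155,110,80,7,"t_feed",t); crop("top",255,180,90,65,8,"t_obj",t)
E
```

```text
(no output)
```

View pics/s_feed.png

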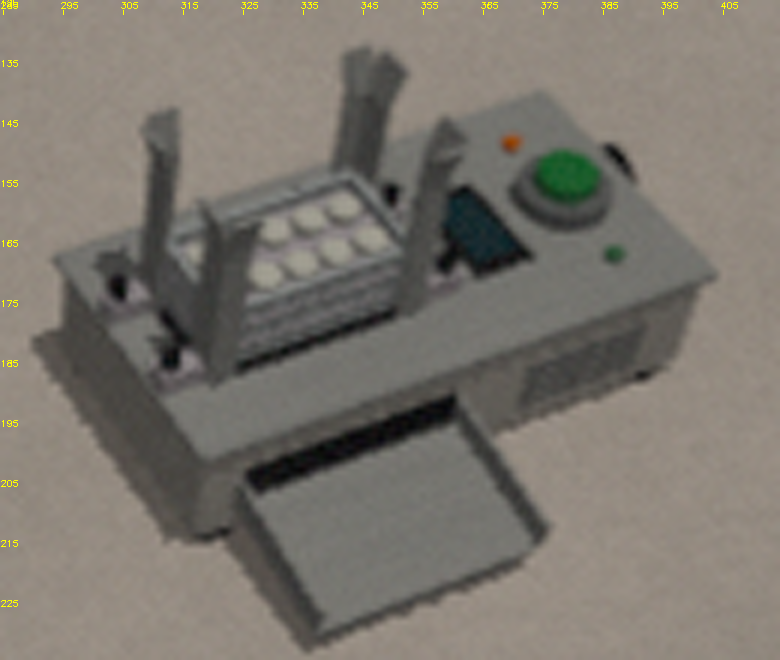

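View pics/s_obj.png

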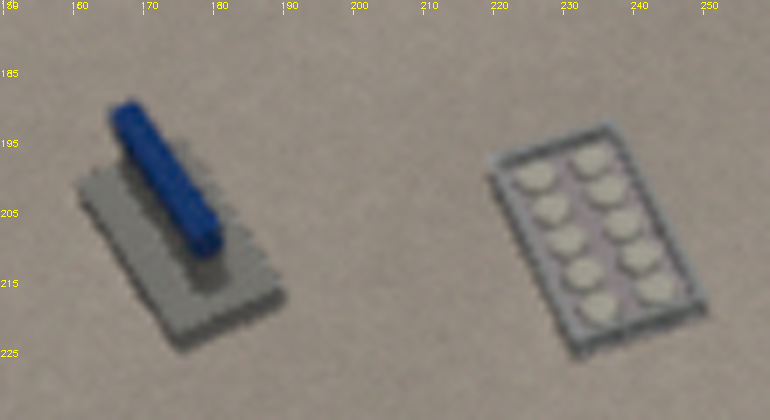

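View pics/t_feed.png

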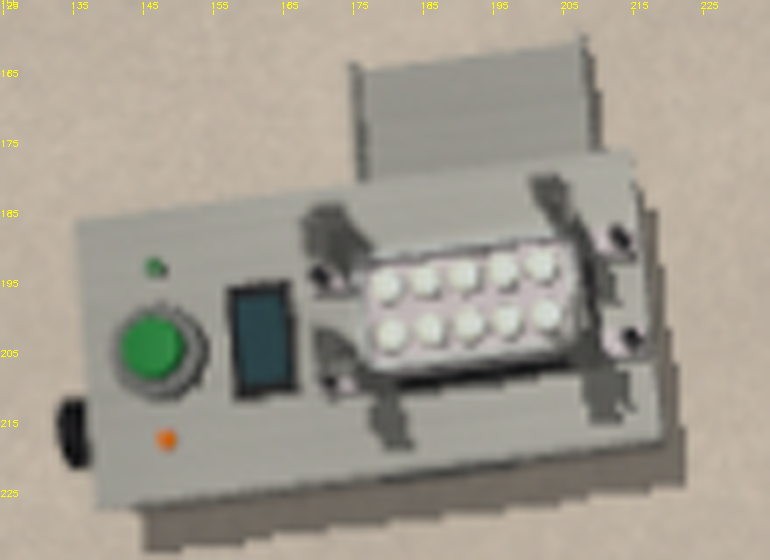

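View pics/t_obj.png

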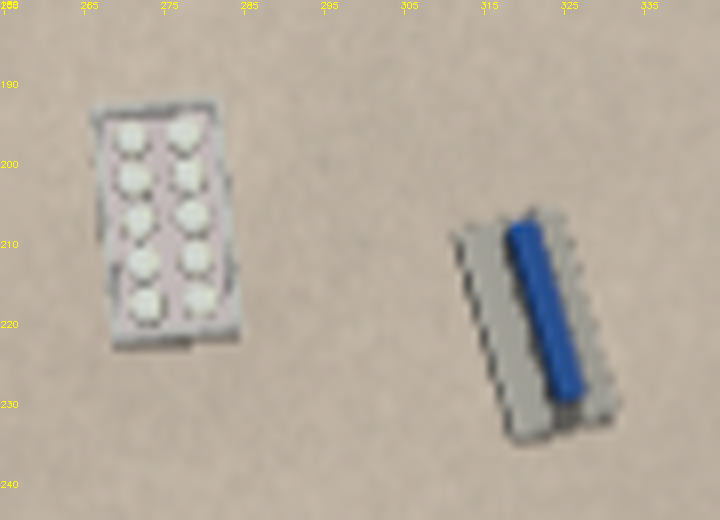

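```bash
cat > fit.py <<'E'
from h import *
def un(P,k,x0,y0): return np.array(P,float)/k-.5+[x0,y0]
def fit(obs,name):
    # obs: list of (cam, local xyz array, uv)
    def X(p,L):
        c,s=np.cos(p[2]),np.sin(p[2]); L=np.array(L,float)
        return np.c_[p[0]+c*L[:,0]-s*L[:,1],p[1]+s*L[:,0]+c*L[:,1],L[:,2]]
    def f(p,obs=obs): return np.concatenate([(proj(n,X(p,L))-uv).ravel() for n,L,uv in obs])
    def go(obs):
        best=None
        for a in np.arange(-3,3.2,.7):
            r=least_squares(lambda p:f(p,obs),[.6,0,a],loss='soft_l1')
            if best is None or r.cost<best.cost: best=r
        return best
    for o in (obs,[x for x in obs if x[0]=='scene'],[x for x in obs if x[0]=='top']):
        b=go(o); print(name,b.x.round(4),np.degrees(b.x[2]).round(1),'rms',np.sqrt((f(b.x,o)**2).mean()).round(2))
    return go(obs).x
sf=lambda P:un(P,6,285,125); so=lambda P:un(P,7,150,175); tf=lambda P:un(P,7,125,155); to=lambda P:un(P,8,255,180)
D=np.array([[-.086,.076,.075],[.206,.076,.075],[.206,-.076,.075],[-.086,-.076,.075]])
F=fit([('scene',D,sf([(55,258),(540,92),(717,272),(208,458)])),('top',D[[2,3,0,1]],tf([(76,218),(632,150),(662,440),(97,507)]))],'feeder')
B,e=tri(sf([(567,172)])[0],tf([(152,347)])[0]); print('button tri',B,e)
c,s=np.cos(F[2]),np.sin(F[2]); print('button from feeder',F[0]+.165*c,F[1]+.165*s)
z=.014;K=np.array([[-.055,.03,z],[-.055,-.03,z],[.055,-.03,z],[.055,.03,z]])
# generic rectangle: order around
for i in (1,):
  P=fit([('scene',K[[0,1,2,3]],so([(490,160),(612,124),(708,303),(575,345)])),('top',K[[0,1,2,3]],to([(95,107),(215,100),(240,330),(112,338)]))],'pack')
  ts=so([(538,178),(551,209),(568,240),(584,272),(599,307),(592,161),(608,190),(624,222),(641,255),(657,290)])
  tt=to([(132,138),(134,180),(139,220),(144,264),(148,304),(184,135),(189,175),(193,215),(197,257),(201,300)])
  print('tablets scene/top',onz('scene',ts.mean(0),.012),onz('top',tt.mean(0),.012))
z=.058;H=np.array([[-.042,.007,z],[-.042,-.007,z],[.042,-.007,z],[.042,.007,z]])
z=.016;G=np.array([[-.05,.025,z],[-.05,-.025,z],[.05,-.025,z],[.05,.025,z]])
W=fit([('scene',H,so([(112,115),(136,102),(219,232),(194,242)])),('scene',G[[0,2,3]],so([(78,188),(285,290),(180,342)])),
 ('top',H,to([(510,233),(533,222),(581,392),(557,400)])),('top',G[[0,2,3]],to([(455,235),(617,405),(515,433)]))],'weight')
np.save('fits.npy',[F,P,W])
E
python3 fit.py
```

```text
feeder [0.5612 0.1646 1.6827] 96.4 rms 0.46
feeder [0.5618 0.1639 1.6913] 96.9 rms 0.46
feeder [ 0.561   0.1654 -4.6082] -264.0 rms 0.17
button tri [0.54238192 0.32812384 0.0952833 ] [ 0.34370184 -0.06459654  0.39015575  0.16096482]
button from feeder 0.5427491968050915 0.3286019519023393
pack [ 0.5358 -0.1282  2.483 ] 142.3 rms 16.29
pack [ 0.5411 -0.132  -0.7751] -44.4 rms 16.76
pack [ 0.5388 -0.1234  3.048 ] 174.6 rms 11.39
tablets scene/top [ 0.54106249 -0.12991376] [ 0.53863233 -0.12773251]
weight [ 0.488  -0.295   2.5792] 147.8 rms 12.74
weight [ 0.4934 -0.3     0.4745] 27.2 rms 7.68
weight [ 0.485  -0.2849 -2.8947] -165.9 rms 6.39
```

```bash
sed -i 's/^z=.058;H=/z=.058;H=[1,-1,1]*/; s/^z=.016;G=/z=.016;G=[1,-1,1]*/; s/^z=.014;K=/z=.014;K=[1,-1,1]*/' fit.py; sed -i 's/^z=.014;K=\(.*\)$/z=.014;K=\1/' fit.py; python3 fit.py
cat > ov.py <<'E'
from h import *
F,P,W=np.load('fits.npy')
def T(p,L):
    c,s=np.cos(p[2]),np.sin(p[2]); L=np.array(L,float)
    return np.c_[p[0]+c*L[:,0]-s*L[:,1],p[1]+s*L[:,0]+c*L[:,1],L[:,2]]
def bx(a,b,z): return [[sx*a,sy*b,z] for sx in(-1,1) for sy in (-1,1)]
X=np.vstack([T(P,bx(.055,.03,.014)),T(W,bx(.042,.007,.058)+bx(.05,.025,.016)),T(F,bx(.068,.043,.185)+bx(.0575,.0325,.075)+[[.165,0,.095]]+bx(.0575,.0325,.165))])
s=cv2.imread("pics/scene0.png");t=cv2.imread("pics/top0.png")
crop("scene",150,125,260,110,3,"ov_s",s,proj('scene',X)); crop("top",125,155,220,90,3.6,"ov_t",t,proj('top',X))
a=cv2.imread("pics/ov_s.png");b=cv2.imread("pics/ov_t.png"); w=max(a.shape[1],b.shape[1])
f=lambda q:cv2.copyMakeBorder(q,0,0,0,w-q.shape[1],0)
cv2.imwrite("pics/ov.png",np.vstack([f(a),f(b)])[:600,:800])
E
python3 ov.py
```

```text
feeder [0.5612 0.1646 1.6827] 96.4 rms 0.46
feeder [0.5618 0.1639 1.6913] 96.9 rms 0.46
feeder [ 0.561   0.1654 -4.6082] -264.0 rms 0.17
button tri [0.54238192 0.32812384 0.0952833 ] [ 0.34370184 -0.06459654  0.39015575  0.16096482]
button from feeder 0.5427491968050915 0.3286019519023393
pack [ 0.5384 -0.127   3.2465] 186.0 rms 17.56
pack [ 0.5416 -0.1303  0.0723] 4.1 rms 0.38
pack [ 0.5387 -0.1274  3.203 ] 183.5 rms 0.4
tablets scene/top [ 0.54106249 -0.12991376] [ 0.53863233 -0.12773251]
weight [ 0.4907 -0.2967  0.2209] 12.7 rms 13.14
weight [ 0.4913 -0.2973  0.24  ] 13.7 rms 0.38
weight [ 0.4876 -0.295  -2.8939] -165.8 rms 0.67
```

View pics/ov.png

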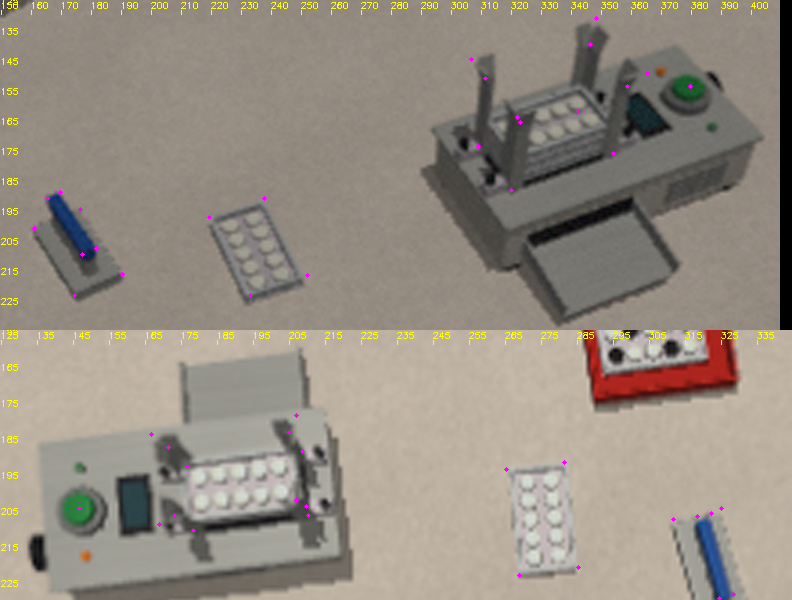

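```bash
cat > pile.py <<'E'
from fit import *
# tablets local: cols i, rows y
st=[((2),1,(275,232)),(3,1,(310,218)),(4,1,(345,206)),(1,-1,(268,273)),(2,-1,(304,262)),(3,-1,(338,250)),(4,-1,(372,238))]
tp=[(4-i,-1,p) for i,p in enumerate([(388,286),(427,279),(463,274),(504,270),(541,265)])]+[(4-i,1,p) for i,p in enumerate([(392,333),(430,329),(469,324),(508,320),(546,315)])]
# scene front row first visible is index? try shifts
for sh in (0,1):
  def f(p):
    c,s=np.cos(p[2]),np.sin(p[2]);r=[]
    for n,l,g in(('scene',st,sf),('top',tp,tf)):
      for i,y,uv in l:
        if n=='scene' and y<0: i=i+sh-0
        if n=='scene' and y<0 and sh==1: i=i-1+0
        lx=(i-2)*p[4]; ly=y*p[5]
        r.append(proj(n,[p[0]+c*lx-s*ly,p[1]+s*lx+c*ly,p[3]])[0]-g([uv])[0])
    return np.concatenate(r)
  r=least_squares(f,[.56,.165,1.68,.14,.02,.014],loss='soft_l1'); print(sh,r.x.round(4),np.degrees(r.x[2]),np.sqrt((f(r.x)**2).mean()))
  break
E
python3 pile.py | tail -1
```

```text
0 [0.5611 0.1655 1.6831 0.112  0.0192 0.0124] 96.43215825376187 0.2159485370903911
```

```bash
cat > plan.py <<'E'
import sys; from h import *
from scipy.spatial.transform import Rotation as Ro
def pose():
    s=bot.read_state(); R=Ro.from_rotvec(s["ee_rot"]).as_matrix(); return s,s["tcp_pos"],R
def plan(tgt,yawdeg=None,grip=8.5,step=.038,tstep=.11,n=None):
    s,p,R=pose(); yaw=np.arctan2(R[1,0],R[0,0]); d=np.array(tgt)-p
    dy=0 if yawdeg is None else (np.radians(yawdeg)-yaw+np.pi)%(2*np.pi)-np.pi
    n=n or int(max(np.ceil(np.linalg.norm(d)/step),np.ceil(abs(dy)/tstep),1))
    print('t',s['time_s'].__round__(2),'p',p.round(4),'yaw',np.degrees(yaw).round(2),'tilt',np.degrees(np.arccos(-R[2,2])).round(2),'F',s['force'].round(2),'w',round(s['grip_width']*1000,1),'n',n)
    rows=[]
    for i in range(n):
        y=yaw+dy*i/n; v=d/n; rows.append([grip,*(np.round(100*np.array([np.cos(y)*v[0]+np.sin(y)*v[1],np.sin(y)*v[0]-np.cos(y)*v[1],-v[2]]),2)+0.0).tolist(),round(-dy/n,3)])
    for k in range(0,n,20): print(rows[k:k+20])
if __name__=="__main__":
    a=[float(x) for x in sys.argv[1:]]; plan(a[:3],a[3] if len(a)>3 else None,*( [a[4]] if len(a)>4 else []), **({'n':int(a[5])} if len(a)>5 else {}))
E
python3 plan.py .54 -.1288 .12 3.8
```

```text
t 0.1 p [ 0.2611 -0.5946  0.2302] yaw 23.71 tilt 0.11 F [-0.19 -1.12 -0.48] w 85.4 n 15
[[8.5, 2.95, -2.1, 0.73, np.float64(0.023)], [8.5, 2.9, -2.16, 0.73, np.float64(0.023)], [8.5, 2.85, -2.23, 0.73, np.float64(0.023)], [8.5, 2.8, -2.3, 0.73, np.float64(0.023)], [8.5, 2.74, -2.36, 0.73, np.float64(0.023)], [8.5, 2.69, -2.42, 0.73, np.float64(0.023)], [8.5, 2.63, -2.48, 0.73, np.float64(0.023)], [8.5, 2.57, -2.54, 0.73, np.float64(0.023)], [8.5, 2.51, -2.6, 0.73, np.float64(0.023)], [8.5, 2.45, -2.66, 0.73, np.float64(0.023)], [8.5, 2.39, -2.72, 0.73, np.float64(0.023)], [8.5, 2.33, -2.77, 0.73, np.float64(0.023)], [8.5, 2.26, -2.83, 0.73, np.float64(0.023)], [8.5, 2.2, -2.88, 0.73, np.float64(0.023)], [8.5, 2.13, -2.93, 0.73, np.float64(0.023)]]
```

Call:
servo_tool:
  targets:
    - [8.5,2.95,-2.1,0,0.023]
    - [8.5,2.9,-2.2,0,0.023]
    - [8.5,2.85,-2.2,0,0.023]
    - [8.5,2.8,-2.3,0,0.023]
    - [8.5,2.75,-2.4,0,0.023]
    - [8.5,2.7,-2.4,0,0.023]
    - [8.5,2.6,-2.5,0,0.023]
    - [8.5,2.6,-2.5,0,0.023]
    - [8.5,2.5,-2.6,1,0.023]
    - [8.5,2.5,-2.7,1,0.023]
    - [8.5,2.4,-2.7,1,0.023]
    - [8.5,2.3,-2.8,1,0.023]
    - [8.5,2.3,-2.8,1,0.023]
    - [8.5,2.2,-2.9,1,0.023]
    - [8.5,2.1,-2.9,1,0.023]

```text
time_s: 1.35
tcp_pos: [0.5506, -0.114, 0.1536]
ee_rot: [-3.137, -0.06, 0.003]
force: [1.5, -0.9, -0.0]
grip_width: 0.0847
```

```bash
sed -i 's/round(-dy\/n,3)/float(round(-dy\/n,3))/' plan.py; python3 plan.py .54 -.1288 .06 3.8
```

```text
t 1.35 p [ 0.5506 -0.114   0.1536] yaw 2.18 tilt 0.28 F [ 1.49 -0.92 -0.04] w 84.7 n 3
[[8.5, -0.37, 0.48, 3.12, -0.009], [8.5, -0.38, 0.48, 3.12, -0.009], [8.5, -0.38, 0.47, 3.12, -0.009]]
```

Call:
servo_tool:
  targets:
    - [8.5,-0.4,0.5,2.5,-0.009]
    - [8.5,-0.4,0.5,2.5,-0.009]
    - [8.5,-0.3,0.4,2,-0.009]
    - [8.5,0,0,0,0]
    - [8.5,0,0,0,0]

```text
time_s: 1.77
tcp_pos: [0.5416, -0.1183, 0.0775]
ee_rot: [-3.131, -0.123, 0.009]
force: [0.5, 0.2, 0.4]
grip_width: 0.0852
```

```bash
python3 - <<'E'
from h import *
s=bot.camera("scene");t=bot.camera("top")
crop("scene",190,150,90,90,6,"s1",s); crop("top",235,160,90,90,6,"t1",t)
E
python3 plan.py .54 -.1288 .02 3.8
```

```text
t 1.87 p [ 0.5419 -0.1186  0.0783] yaw 4.5 tilt 0.52 F [ 0.81  0.15 -0.02] w 85.2 n 2
[[8.5, -0.13, 0.5, 2.92, 0.006], [8.5, -0.13, 0.5, 2.92, 0.006]]
```

View pics/s1.png

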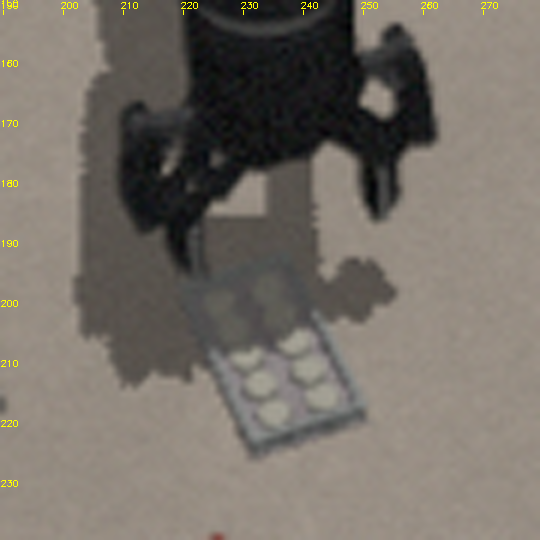

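View pics/t1.png

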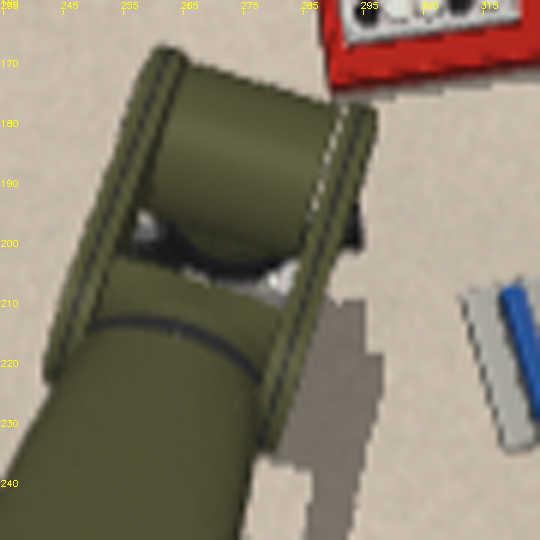

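Run:
```python
from h import *
y=np.radians(4.5);j=np.array([np.sin(y),-np.cos(y),0]);p=np.array([.5419,-.1186,.0783])
for up in (0,.013):
  for h in (-.0426,.0426): print(up,proj('scene',p+j*h+[0,0,up]))
```

```text
0 [[251.31927355 187.57336567]]
0 [[223.41224737 196.27651936]]
0.013 [[251.22928978 184.47624071]]
0.013 [[223.11242825 193.19242552]]
```

Call:
servo_tool:
  targets:
    - [8.5,-0.1,0.5,2.0,0.006]
    - [8.5,-0.1,0.5,1.5,0.006]
    - [8.5,0,0,1,0]
    - [8.5,0,0,0,0]
    - [8.5,0,0,0,0]

```text
time_s: 2.28
tcp_pos: [0.5471, -0.1313, 0.0412]
ee_rot: [-3.137, -0.1, -0.016]
force: [-0.2, -0.2, 0.3]
grip_width: 0.0849
```

```bash
python3 plan.py .5400 -.1288 .00 3.8
```

```text
t 2.28 p [ 0.5471 -0.1313  0.0412] yaw 3.67 tilt 0.61 F [-0.17 -0.23  0.29] w 84.9 n 2
[[8.5, -0.35, -0.15, 2.06, -0.001], [8.5, -0.35, -0.15, 2.06, -0.001]]
```

Call:
servo_tool:
  targets:
    - [8.5,-0.35,-0.1,1,0]
    - [8.5,-0.2,-0.1,1,0]
    - [8.5,0,0,0.5,0]
    - [8.5,0,0,0,0]
    - [8.5,0,0,0,0]

```text
time_s: 2.7
tcp_pos: [0.5435, -0.1297, 0.0173]
ee_rot: [-3.139, -0.101, -0.025]
force: [-0.4, -0.6, 0.2]
grip_width: 0.0853
```

```bash
python3 plan.py .5400 -.1288 .00 3.8
```

```text
t 2.7 p [ 0.5435 -0.1297  0.0173] yaw 3.69 tilt 0.9 F [-0.38 -0.64  0.2 ] w 85.3 n 1
[[8.5, -0.34, -0.11, 1.73, -0.002]]
```

Call:
servo_tool:
  targets:
    - [8.5,-0.3,-0.1,1.3,0]
    - [8.5,0,0,0.2,0]
    - [8.5,0,0,0,0]

```text
time_s: 2.95
tcp_pos: [0.5416, -0.1289, 0.0028]
ee_rot: [-3.14, -0.102, -0.027]
force: [-0.9, -0.1, 1.2]
grip_width: 0.0849
```

```bash
python3 plan.py .5400 -.1288 .00 3.8
```

```text
t 2.95 p [ 0.5416 -0.1289  0.0028] yaw 3.71 tilt 1.0 F [-0.89 -0.12  1.18] w 84.9 n 1
[[8.5, -0.15, -0.02, 0.28, -0.002]]
```

Call:
servo_tool:
  targets:
    - [7,-0.1,0,0.2,0]
    - [5.5,0,0,0,0]
    - [5.5,0,0,0,0]
    - [5.5,0,0,0,0]
    - [5.5,0,0,0,0]
    - [5.5,0,0,0,0]
  force: 40

```text
time_s: 3.45
tcp_pos: [0.5425, -0.1296, 0.0032]
ee_rot: [3.139, 0.102, 0.033]
force: [0.6, 0.0, -0.4]
grip_width: 0.0584
```

```bash
python3 plan.py .5400 -.1288 .14 3.8
```

```text
t 3.45 p [ 0.5425 -0.1296  0.0032] yaw 3.72 tilt 1.2 F [ 0.58  0.04 -0.35] w 58.4 n 4
[[8.5, -0.06, -0.02, -3.42, -0.0], [8.5, -0.06, -0.02, -3.42, -0.0], [8.5, -0.06, -0.02, -3.42, -0.0], [8.5, -0.06, -0.02, -3.42, -0.0]]
```

Call:
servo_tool:
  targets:
    - [5.5,0,0,-1,0]
    - [5.5,0,0,-3,0]
    - [5.5,0,0,-3.5,0]
    - [5.5,0,0,-3.5,0]

```text
time_s: 3.78
tcp_pos: [0.533, -0.1272, 0.1078]
ee_rot: [-3.133, -0.101, -0.001]
force: [0.5, 0.3, -0.4]
grip_width: 0.0586
```

Run:
```python
from h import *
from plan import pose
s,p,R=pose(); print(p,R.round(3),s['force'],s['grip_width'])
s=bot.camera("scene");t=bot.camera("top")
crop("scene",190,120,90,90,6,"s2",s)
```

```text
[ 0.53300983 -0.12717191  0.10775407] [[ 0.998  0.065  0.001]
 [ 0.065 -0.998  0.007]
 [ 0.001 -0.007 -1.   ]] [ 0.46599736  0.3354437  -0.36150518] 0.058556280230273025
```

View pics/s2.png

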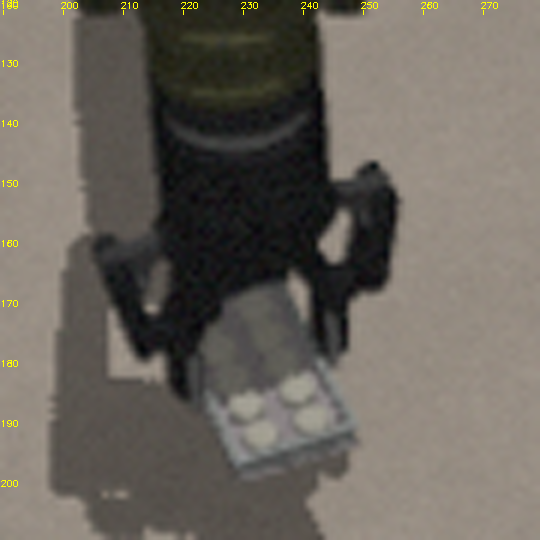

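Run:
```python
from h import *
from plan import pose
s,p,R=pose(); print(p)
yaw=np.arctan2(R[1,0],R[0,0]); ax=np.array([np.cos(yaw),np.sin(yaw)])
z=p[2]+.0108
for c in [(240,466),(355,430)]:
    w=onz('scene',np.array(c)/6-.5+[190,120],z); d=w-p[:2]; print(w,'along',d@ax-.055,'across',d@[ax[1],-ax[0]])
```

```text
[ 0.53866101 -0.12909645  0.11512473]
[ 0.59561349 -0.15473501] along 0.00017401867146246697 across 0.02927028091884055
[ 0.59129506 -0.09947887] along -0.0005596815789526699 across -0.02614949816971019
```

```bash
python3 plan.py .5612 .162 .225 96.4 5.5 17
```

```text
t 3.88 p [ 0.5387 -0.1291  0.1151] yaw 3.71 tilt 0.91 F [ 0.4  -0.76  0.25] w 58.6 n 17
[[5.5, 0.24, -1.7, -0.65, -0.095], [5.5, 0.4, -1.67, -0.65, -0.095], [5.5, 0.56, -1.62, -0.65, -0.095], [5.5, 0.71, -1.56, -0.65, -0.095], [5.5, 0.86, -1.49, -0.65, -0.095], [5.5, 0.99, -1.4, -0.65, -0.095], [5.5, 1.12, -1.3, -0.65, -0.095], [5.5, 1.24, -1.19, -0.65, -0.095], [5.5, 1.35, -1.06, -0.65, -0.095], [5.5, 1.44, -0.93, -0.65, -0.095], [5.5, 1.53, -0.79, -0.65, -0.095], [5.5, 1.59, -0.64, -0.65, -0.095], [5.5, 1.65, -0.49, -0.65, -0.095], [5.5, 1.69, -0.33, -0.65, -0.095], [5.5, 1.71, -0.17, -0.65, -0.095], [5.5, 1.72, 0.0, -0.65, -0.095], [5.5, 1.71, 0.16, -0.65, -0.095]]
```

Call:
servo_tool:
  targets:
    - [5.5,0.25,-1.7,-1.4,-0.095]
    - [5.5,0.4,-1.7,-1.4,-0.095]
    - [5.5,0.55,-1.6,-1.4,-0.095]
    - [5.5,0.7,-1.55,-1.4,-0.095]
    - [5.5,0.85,-1.5,-1.4,-0.095]
    - [5.5,1.0,-1.4,-1.4,-0.095]
    - [5.5,1.1,-1.3,-1.4,-0.095]
    - [5.5,1.25,-1.2,-1.2,-0.095]
    - [5.5,1.35,-1.05,0,-0.095]
    - [5.5,1.45,-0.9,0,-0.095]
    - [5.5,1.5,-0.8,0,-0.095]
    - [5.5,1.6,-0.65,0,-0.095]
    - [5.5,1.65,-0.5,0,-0.095]
    - [5.5,1.7,-0.3,0,-0.095]
    - [5.5,1.7,-0.15,0,-0.095]
    - [5.5,1.7,0,0,-0.095]
    - [5.5,1.4,0.1,0,-0.095]

```text
time_s: 5.3
tcp_pos: [0.5477, 0.1699, 0.238]
ee_rot: [1.997, 2.401, 0.025]
force: [-0.5, -0.4, -1.4]
grip_width: 0.0587
```

```bash
python3 plan.py .5612 .165 .215 96.4 5.5
```

```text
t 5.3 p [0.5477 0.1699 0.238 ] yaw 100.48 tilt 1.38 F [-0.49 -0.42 -1.44] w 58.7 n 1
[[5.5, -0.73, 1.24, 2.3, 0.071]]
```

Call:
servo_tool:
  targets:
    - [5.5,-0.3,0.7,0.8,0.04]
    - [5.5,-0.2,0.4,0.6,0.02]
    - [5.5,0,0,0,0]
    - [5.5,0,0,0,0]

```text
time_s: 5.63
tcp_pos: [0.559, 0.1699, 0.2239]
ee_rot: [2.063, 2.347, 0.026]
force: [-0.2, 0.5, -0.3]
grip_width: 0.0586
```

```bash
python3 plan.py .5612 .165 .205 96.4 5.5
```

```text
t 5.63 p [0.559  0.1699 0.2239] yaw 97.35 tilt 1.34 F [-0.15  0.54 -0.33] w 58.6 n 1
[[5.5, -0.51, 0.16, 1.89, 0.017]]
```

Call:
servo_tool:
  targets:
    - [5.5,-0.4,0.15,0.7,0.015]
    - [5.5,0,0,0.5,0]
    - [5.5,0,0,0,0]
    - [5.5,0,0,0,0]

```text
time_s: 5.97
tcp_pos: [0.561, 0.1642, 0.2108]
ee_rot: [2.085, 2.328, 0.025]
force: [-0.2, 0.2, 0.0]
grip_width: 0.0586
```

```bash
python3 plan.py .5612 .165 .205 96.4 5.5
python3 - <<'E'
from h import *
s=bot.camera("scene");t=bot.camera("top")
crop("scene",285,90,110,100,7,"s3",s);crop("top",140,150,100,80,7,"t3",t)
E
python3 plan.py .5612 .165 .205 96.4 5.5
```

```text
t 5.97 p [0.561  0.1642 0.2108] yaw 96.3 tilt 1.31 F [-0.2   0.17  0.03] w 58.6 n 1
[[5.5, 0.08, 0.02, 0.58, -0.002]]
t 6.07 p [0.5611 0.1644 0.211 ] yaw 96.32 tilt 1.32 F [0.16 0.26 0.02] w 58.8 n 1
[[5.5, 0.06, 0.02, 0.6, -0.001]]
```

View pics/s3.png

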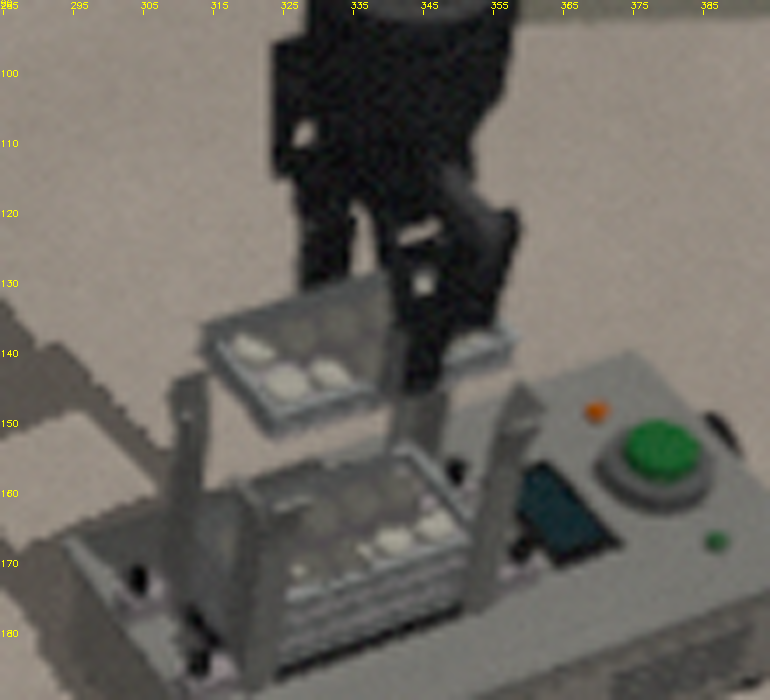

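View pics/t3.png

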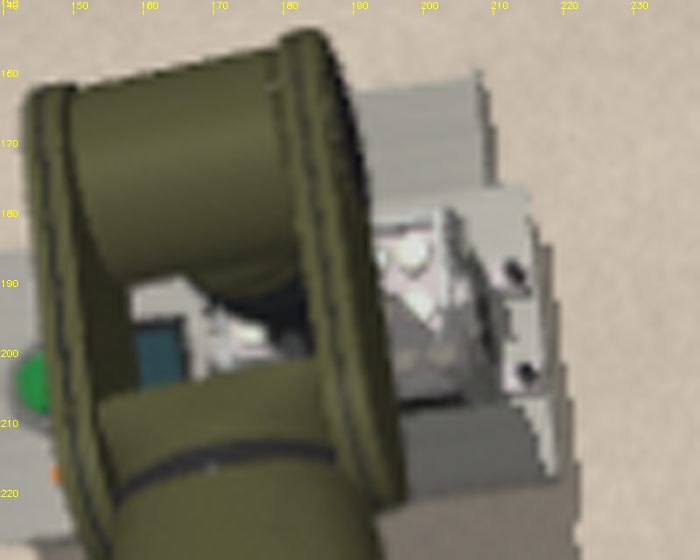

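```bash
cat > m.py <<'E'
from h import *
u=lambda P:np.array(P,float)/7-.5+[285,90]
F=np.array([.5612,.165]);a=np.radians(96.4);ax=np.array([np.cos(a),np.sin(a)]);ay=np.array([-ax[1],ax[0]])
def show(l,z):
    for P,e in l:
        w=onz('scene',u(P),z)-F; print(P,'mag x,y mm',(1000*w@ax).round(1),(1000*w@ay).round(1),'expected',e)
print('held');show([((202,328),(-55,30)),((270,418),(-55,-30)),((517,328),(55,-30))],.222)
print('pile');show([((405,445),(55,30)),((470,530),(55,-30)),((285,597),(-55,-30))],.112)
E
python3 m.py
```

```text
held
(202, 328) mag x,y mm -58.6 28.4 expected (-55, 30)
(270, 418) mag x,y mm -60.7 -27.7 expected (-55, -30)
(517, 328) mag x,y mm 51.4 -23.7 expected (55, -30)
pile
(405, 445) mag x,y mm 52.5 33.5 expected (55, 30)
(470, 530) mag x,y mm 49.5 -22.0 expected (55, -30)
(285, 597) mag x,y mm -39.0 -23.2 expected (-55, -30)
```

Call:
servo_tool:
  targets:
    - [5.5,0.3,0,0.6,0]
    - [5.5,0.1,0,0.6,0]
    - [5.5,0,0,0.2,0]
    - [5.5,0,0,0,0]

```text
time_s: 6.4
tcp_pos: [0.5612, 0.1689, 0.1965]
ee_rot: [2.084, 2.328, 0.028]
force: [0.2, -0.2, -0.7]
grip_width: 0.0583
```

```bash
cat > look.py <<'E'
import sys; from h import *
n=sys.argv[1]; s=bot.camera("scene"); crop("scene",290,100,100,90,7.5,n,s); cv2.imwrite(f"pics/{n}_raw.png",s)
E
python3 plan.py .5612 .168 .185 96.4 5.5; python3 look.py s4
```

```text
t 6.4 p [0.5612 0.1689 0.1965] yaw 96.31 tilt 1.41 F [ 0.23 -0.19 -0.69] w 58.3 n 1
[[5.5, -0.09, -0.01, 1.15, -0.002]]
```

View pics/s4.png

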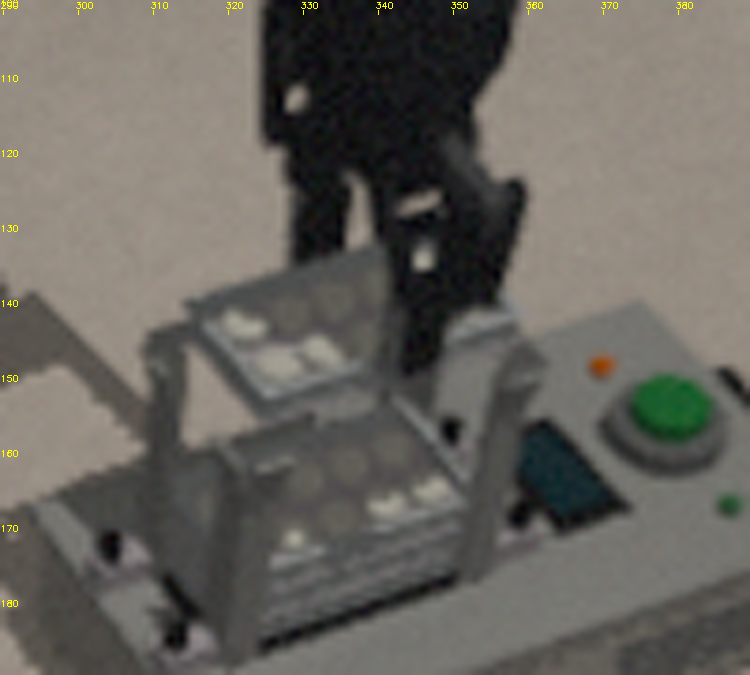

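Call:
servo_tool:
  targets:
    - [5.5,0,0,0.5,0]
    - [5.5,0,0,0.5,0]
    - [5.5,0,0,0.4,0]

```text
time_s: 6.7
tcp_pos: [0.5623, 0.1692, 0.1829]
ee_rot: [2.083, 2.327, 0.031]
force: [-0.0, -0.4, -0.8]
grip_width: 0.0586
```

Call:
servo_tool:
  targets:
    - [5.5,0,0,0.4,0]
    - [5.5,0,0,0.4,0]

```text
time_s: 6.87
tcp_pos: [0.5624, 0.1692, 0.1737]
ee_rot: [2.083, 2.327, 0.03]
force: [0.6, -0.1, 0.4]
grip_width: 0.0583
```

```bash
python3 plan.py .5612 .168 .165 96.4 5.5; python3 look.py s5;python3 -c "
from plan import pose
print(pose()[2].round(3))"
```

```text
t 6.87 p [0.5624 0.1692 0.1737] yaw 96.33 tilt 1.52 F [ 0.59 -0.14  0.39] w 58.3 n 1
[[5.5, -0.11, -0.14, 0.87, -0.001]]
[[-0.11   0.994  0.025]
 [ 0.994  0.11   0.002]
 [-0.001  0.025 -1.   ]]
```

View pics/s5.png

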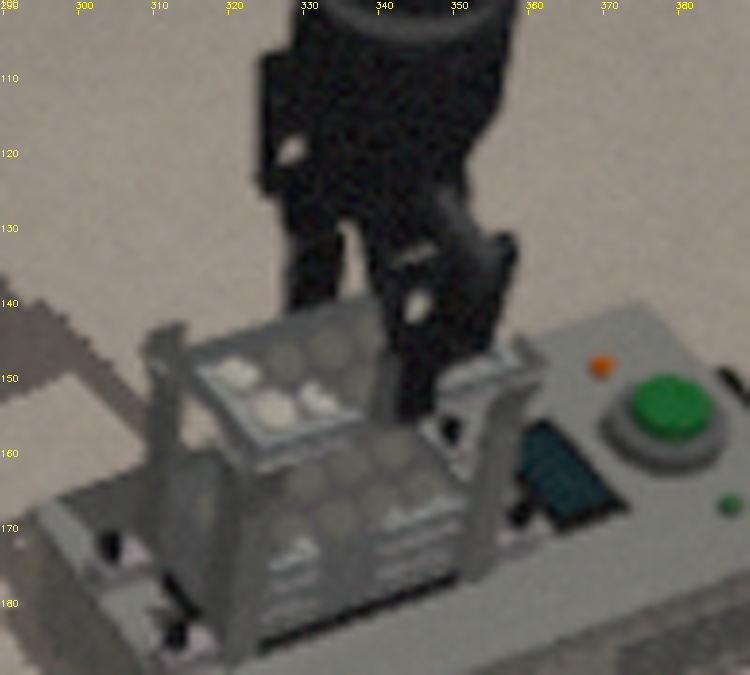

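Call:
servo_tool:
  targets:
    - [5.5,-0.1,-0.1,0.4,0]
    - [5.5,0,0,0.4,0]
    - [5.5,0,0,0.3,0]

```text
time_s: 7.17
tcp_pos: [0.5613, 0.1678, 0.1606]
ee_rot: [2.084, 2.327, 0.028]
force: [-0.1, 0.9, -0.3]
grip_width: 0.0589
```

```bash
python3 plan.py .5612 .168 .145 96.4 5.5
```

```text
t 7.17 p [0.5613 0.1678 0.1606] yaw 96.33 tilt 1.44 F [-0.1   0.86 -0.31] w 58.9 n 1
[[5.5, 0.02, -0.01, 1.56, -0.001]]
```

Call:
servo_tool:
  targets:
    - [5.5,0,0,0.4,0]
    - [5.5,0,0,0.4,0]
    - [5.5,0,0,0.4,0]

```text
time_s: 7.42
tcp_pos: [0.5618, 0.1678, 0.1477]
ee_rot: [2.084, 2.327, 0.029]
force: [0.2, 0.0, -1.3]
grip_width: 0.0589
```

Call:
servo_tool:
  targets:
    - [5.5,0,0,0.4,0]
    - [5.5,0,0,0.4,0]
    - [5.5,0,0,0.3,0]

```text
time_s: 7.67
tcp_pos: [0.562, 0.1678, 0.1352]
ee_rot: [2.084, 2.327, 0.028]
force: [0.1, 0.4, -1.4]
grip_width: 0.0586
```

```bash
python3 plan.py .5612 .168 .13 96.4 5.5;python3 look.py s6
```

```text
t 7.67 p [0.562  0.1678 0.1352] yaw 96.32 tilt 1.45 F [ 0.05  0.41 -1.39] w 58.6 n 1
[[5.5, 0.02, -0.08, 0.52, -0.001]]
```

View pics/s6.png

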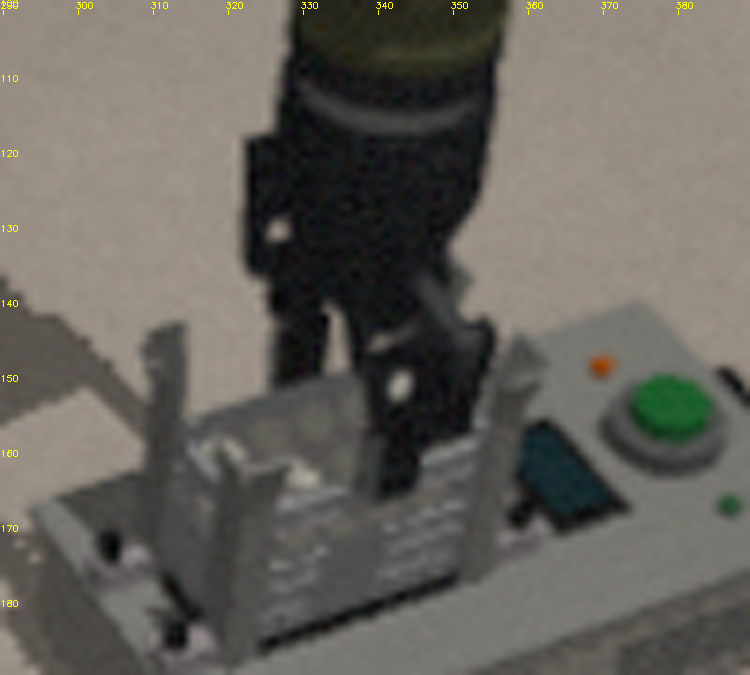

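Free so far. The pack is inside the angles, around 15–20 mm above the pile. I'll use smaller steps from here.

Call:
servo_tool:
  targets:
    - [5.5,0,0,0.3,0]
    - [5.5,0,0,0.3,0]
    - [5.5,0,0,0.2,0]

```text
time_s: 7.97
tcp_pos: [0.5621, 0.1678, 0.126]
ee_rot: [2.084, 2.328, 0.028]
force: [0.4, 0.0, -0.4]
grip_width: 0.0589
```

Call:
servo_tool:
  targets:
    - [5.5,0,0,0.2,0]
    - [5.5,0,0,0.2,0]

```text
time_s: 8.13
tcp_pos: [0.5622, 0.1678, 0.1217]
ee_rot: [2.084, 2.328, 0.028]
force: [-0.9, -0.6, 0.1]
grip_width: 0.0582
```

Call:
servo_tool:
  targets:
    - [5.5,0,0,0.15,0]
    - [5.5,0,0,0.15,0]

```text
time_s: 8.3
tcp_pos: [0.5622, 0.1678, 0.1184]
ee_rot: [2.084, 2.328, 0.027]
force: [-1.3, -1.4, 2.5]
grip_width: 0.0587
```

Call:
servo_tool:
  targets:
    - [5.5,0,0,0.1,0]
    - [5.5,0,0,0.05,0]

```text
time_s: 8.47
tcp_pos: [0.5623, 0.1677, 0.1178]
ee_rot: [2.085, 2.328, 0.026]
force: [-3.4, -0.8, 2.7]
grip_width: 0.0589
```

Call:
servo_tool:
  targets:
    - [5.5,0,0,0.1,0]

```text
time_s: 8.55
tcp_pos: [0.5623, 0.1677, 0.1175]
ee_rot: [2.085, 2.328, 0.026]
force: [-4.0, -1.9, 5.1]
grip_width: 0.0589
```

Call:
servo_tool:
  targets:
    - [5.5,0,-0.1,0.1,0]

```text
time_s: 8.63
tcp_pos: [0.5622, 0.1677, 0.1175]
ee_rot: [2.084, 2.326, 0.029]
force: [0.8, -0.9, 4.6]
grip_width: 0.0584
```

Call:
servo_tool:
  targets:
    - [5.5,0,-0.1,0.1,0]
    - [5.5,0,0,0,0]

```text
time_s: 8.8
tcp_pos: [0.5623, 0.1677, 0.1177]
ee_rot: [2.083, 2.325, 0.033]
force: [-2.0, 0.4, 2.9]
grip_width: 0.0589
```

Call:
servo_tool:
  targets:
    - [5.5,0,0,0.15,0]
    - [5.5,0,0,0.15,0]

```text
time_s: 8.97
tcp_pos: [0.5623, 0.1677, 0.1163]
ee_rot: [2.083, 2.325, 0.032]
force: [-5.2, -1.4, 11.0]
grip_width: 0.0585
```

```bash
python3 plan.py .5612 .168 .13 96.4 5.5;python3 look.py s7;python3 -c "
from plan import pose
s,p,R=pose();print(R.round(3),s['moment'])"
```

```text
t 8.97 p [0.5623 0.1677 0.1163] yaw 96.3 tilt 1.62 F [-5.15 -1.37 11.03] w 58.5 n 1
[[5.5, 0.04, -0.1, -1.37, -0.002]]
[[-0.11   0.994  0.028]
 [ 0.994  0.11   0.002]
 [-0.001  0.028 -1.   ]] [-0.11948151  1.06504574  0.01124317]
```

View pics/s7.png

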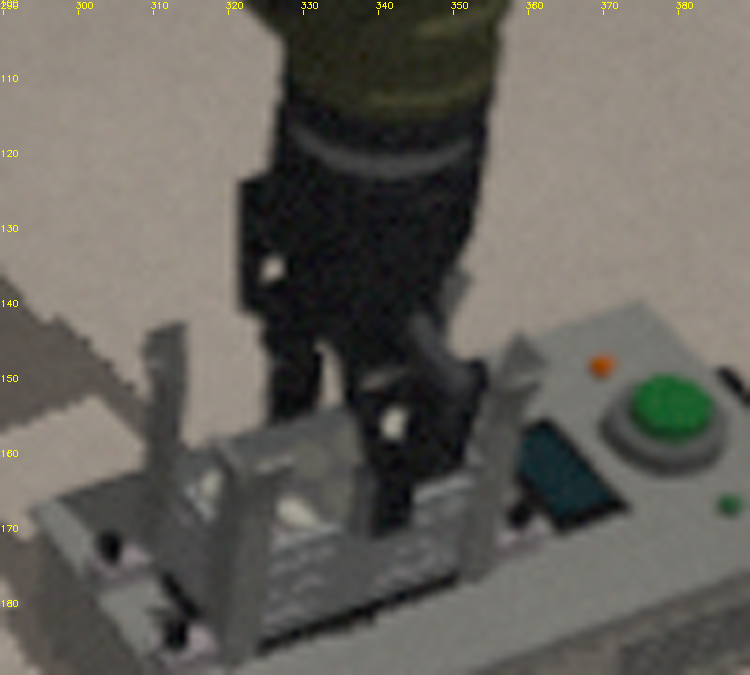

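Call:
servo_tool:
  targets:
    - [5.5,0,0,-0.1,0]
    - [6.8,0,0,0,0]
    - [6.8,0,0,0,0]
    - [6.8,0,0,0,0]

```text
time_s: 9.35
tcp_pos: [0.562, 0.1678, 0.1165]
ee_rot: [2.083, 2.326, 0.032]
force: [-0.0, -0.9, -0.3]
grip_width: 0.0681
```

Call:
servo_tool:
  targets:
    - [7.2,0,0,-1,0]
    - [7.2,0,0,-2,0]
    - [7.2,0,0,-3,0]
    - [7.2,0,0,-3,0]

```text
time_s: 9.68
tcp_pos: [0.5533, 0.1665, 0.1983]
ee_rot: [2.091, 2.335, 0.006]
force: [0.4, -0.1, 0.8]
grip_width: 0.072
```

```bash
python3 plan.py .4895 -.296 .2 14 8.5;python3 look.py s8
```

```text
t 9.68 p [0.5533 0.1665 0.1983] yaw 96.32 tilt 0.45 F [ 0.44 -0.06  0.79] w 72.0 n 14
[[8.5, -3.23, -0.82, -0.01, 0.103], [8.5, -3.3, -0.48, -0.01, 0.103], [8.5, -3.33, -0.14, -0.01, 0.103], [8.5, -3.33, 0.2, -0.01, 0.103], [8.5, -3.29, 0.54, -0.01, 0.103], [8.5, -3.22, 0.88, -0.01, 0.103], [8.5, -3.11, 1.2, -0.01, 0.103], [8.5, -2.97, 1.51, -0.01, 0.103], [8.5, -2.8, 1.81, -0.01, 0.103], [8.5, -2.6, 2.09, -0.01, 0.103], [8.5, -2.37, 2.34, -0.01, 0.103], [8.5, -2.12, 2.57, -0.01, 0.103], [8.5, -1.85, 2.78, -0.01, 0.103], [8.5, -1.55, 2.95, -0.01, 0.103]]
```

View pics/s8.png

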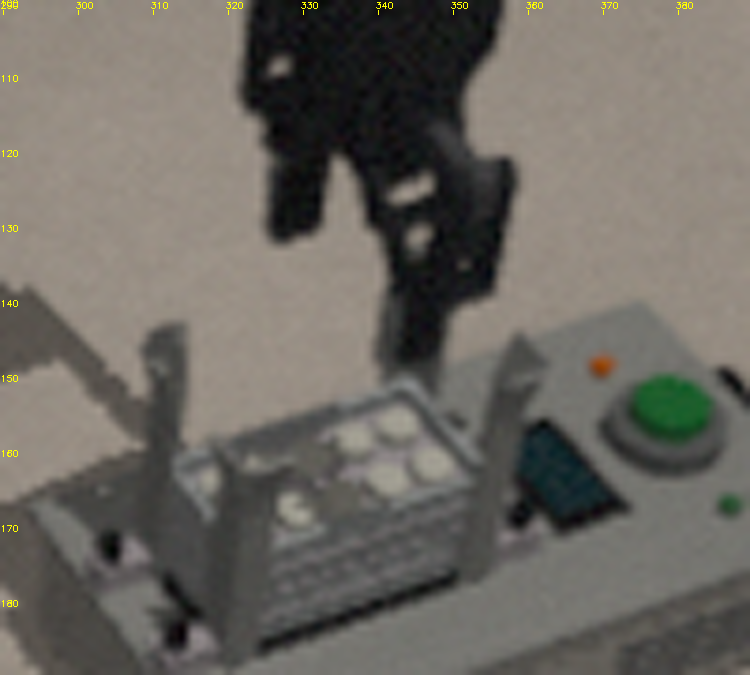

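Call:
servo_tool:
  targets:
    - [7.2,0,0,-2.5,0]
    - [8.5,-3.2,-0.8,-1,0.1]
    - [8.5,-3.3,-0.5,0,0.1]
    - [8.5,-3.3,-0.15,0,0.1]
    - [8.5,-3.3,0.2,0,0.1]
    - [8.5,-3.3,0.55,0,0.1]
    - [8.5,-3.2,0.9,0,0.1]
    - [8.5,-3.1,1.2,0,0.1]
    - [8.5,-3.0,1.5,0,0.1]
    - [8.5,-2.8,1.8,0,0.1]
    - [8.5,-2.6,2.1,0.5,0.1]
    - [8.5,-2.4,2.3,1,0.1]
    - [8.5,-2.1,2.6,1,0.1]
    - [8.5,-1.8,2.5,1,0.1]
    - [8.5,-1.0,1.5,0.5,0.08]
    - [8.5,0,0,0,0]

```text
time_s: 11.07
tcp_pos: [0.4903, -0.2942, 0.2126]
ee_rot: [3.11, 0.373, 0.069]
force: [0.1, 0.8, -0.4]
grip_width: 0.0852
```

```bash
python3 plan.py .4895 -.296 .1 14 8.5
```

```text
t 11.07 p [ 0.4903 -0.2942  0.2126] yaw 13.68 tilt 2.57 F [ 0.12  0.77 -0.45] w 85.2 n 3
[[8.5, -0.04, 0.05, 3.75, -0.002], [8.5, -0.04, 0.05, 3.75, -0.002], [8.5, -0.04, 0.05, 3.75, -0.002]]
```

Call:
servo_tool:
  targets:
    - [8.5,0,0,3.5,0]
    - [8.5,0,0,3.5,0]
    - [8.5,0,0,2,0]
    - [8.5,0,0,0,0]

```text
time_s: 11.4
tcp_pos: [0.4965, -0.2966, 0.1243]
ee_rot: [3.105, 0.374, 0.079]
force: [-0.6, -0.1, -0.2]
grip_width: 0.0852
```

```bash
python3 plan.py .4895 -.296 .06 14 8.5
python3 - <<'E'
from h import *
from plan import pose
s,p,R=pose(); print(R.round(3))
s=bot.camera("scene");t=bot.camera("top")
crop("scene",130,130,90,100,6,"s9",s);crop("top",280,170,90,80,6,"t9",t)
E
```

```text
t 11.4 p [ 0.4965 -0.2966  0.1243] yaw 13.76 tilt 3.01 F [-0.6  -0.09 -0.2 ] w 85.2 n 2
[[8.5, -0.33, -0.11, 3.21, -0.002], [8.5, -0.33, -0.11, 3.21, -0.002]]
[[ 0.97   0.237  0.052]
 [ 0.238 -0.971 -0.007]
 [ 0.049  0.02  -0.999]]
```

View pics/s9.png

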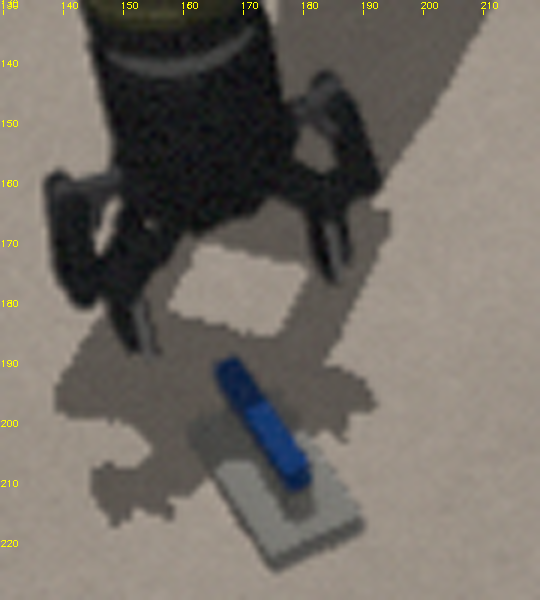

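View pics/t9.png

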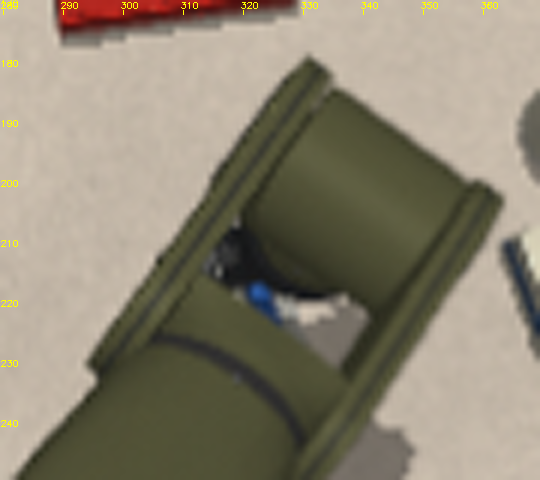

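Call:
servo_tool:
  targets:
    - [8.5,0,0,-4,0]
    - [8.5,0,0,-4,0]
    - [8.5,0,0,-4,0]

```text
time_s: 11.75
tcp_pos: [0.4886, -0.2924, 0.2452]
ee_rot: [3.112, 0.38, 0.068]
force: [0.5, -0.8, -0.2]
grip_width: 0.0848
```

```bash
python3 plan.py .4895 -.296 .06 14 8.5
```

```text
t 11.75 p [ 0.4886 -0.2924  0.2452] yaw 13.95 tilt 2.52 F [ 0.53 -0.75 -0.2 ] w 84.8 n 5
[[8.5, 0.0, 0.07, 3.7, -0.0], [8.5, 0.0, 0.07, 3.7, -0.0], [8.5, 0.0, 0.07, 3.7, -0.0], [8.5, 0.0, 0.07, 3.7, -0.0], [8.5, 0.0, 0.07, 3.7, -0.0]]
```

Call:
servo_tool:
  targets:
    - [8.5,0,0,0,0]

```text
time_s: 11.83
tcp_pos: [0.4925, -0.2948, 0.2585]
ee_rot: [3.097, 0.381, 0.09]
force: [0.2, 0.4, 1.3]
grip_width: 0.0852
```

```bash
python3 plan.py .4895 -.296 .06 14 8.5
```

```text
t 11.83 p [ 0.4925 -0.2948  0.2585] yaw 14.06 tilt 3.49 F [0.17 0.38 1.34] w 85.2 n 6
[[8.5, -0.05, 0.01, 3.31, 0.0], [8.5, -0.05, 0.01, 3.31, 0.0], [8.5, -0.05, 0.01, 3.31, 0.0], [8.5, -0.05, 0.01, 3.31, 0.0], [8.5, -0.05, 0.01, 3.31, 0.0], [8.5, -0.05, 0.01, 3.31, 0.0]]
```

```bash
cat > tl.py <<'E'
from plan import pose
from h import bot
import numpy as np,sys
if len(sys.argv)>1:
    for i in range(int(sys.argv[1])): bot.camera("top")
s,p,R=pose(); print('t',round(s['time_s'],2),p.round(4),'z-axis in tool horiz x,y deg',np.degrees(R[2,0]).round(2),np.degrees(R[2,1]).round(2),'yaw',np.degrees(np.arctan2(R[1,0],R[0,0])).round(2),'F',s['force'].round(1),'w',round(s['grip_width']*1e3,1))
E
python3 tl.py 3; python3 tl.py
```

```text
t 11.98 [ 0.4896 -0.2927  0.2485] z-axis in tool horiz x,y deg 2.63 0.9 yaw 14.01 F [-0.6 -0.1 -0.3] w 85.0
t 11.98 [ 0.4896 -0.2927  0.2485] z-axis in tool horiz x,y deg 2.63 0.9 yaw 14.01 F [-0.6 -0.1 -0.3] w 85.0
```

Call:
servo_tool:
  targets:
    - [8.5,0,0,1,0]
    - [8.5,0,0,2,0]
    - [8.5,0,0,3,0]
    - [8.5,0,0,3,0]
    - [8.5,0,0,2,0]
    - [8.5,0,0,1,0]

```text
time_s: 12.48
tcp_pos: [0.4943, -0.291, 0.1198]
ee_rot: [3.108, 0.385, 0.073]
force: [-1.3, 0.1, 0.2]
grip_width: 0.085
```

```bash
python3 tl.py; python3 tl.py 3
```

```text
t 12.48 [ 0.4943 -0.291   0.1198] z-axis in tool horiz x,y deg 2.57 0.82 yaw 14.13 F [-1.3  0.1  0.2] w 85.0
t 12.63 [ 0.4954 -0.2919  0.1228] z-axis in tool horiz x,y deg 2.68 0.95 yaw 14.12 F [ 0.5 -1.2  0.3] w 85.0
```

Call:
servo_tool:
  targets:
    - [8.5,0,0,-4.1,0]

```text
time_s: 12.72
tcp_pos: [0.4895, -0.2888, 0.156]
ee_rot: [3.117, 0.386, 0.059]
force: [-0.8, 0.1, -1.1]
grip_width: 0.0848
```

```bash
python3 tl.py; python3 tl.py 3
```

```text
t 12.72 [ 0.4895 -0.2888  0.156 ] z-axis in tool horiz x,y deg 2.13 0.27 yaw 14.11 F [-0.8  0.1 -1.1] w 84.8
t 12.87 [ 0.4962 -0.2938  0.1697] z-axis in tool horiz x,y deg 3.06 1.4 yaw 14.15 F [-0.   1.  -0.4] w 85.1
```

Call:
servo_tool:
  targets:
    - [8.5,0,0,-4.1,0]
    - [8.5,0,0,-4.1,0]

```text
time_s: 13.03
tcp_pos: [0.488, -0.2902, 0.2403]
ee_rot: [3.109, 0.385, 0.071]
force: [0.9, -1.2, 0.6]
grip_width: 0.085
```

```bash
python3 tl.py; python3 tl.py 3
```

```text
t 13.03 [ 0.488  -0.2902  0.2403] z-axis in tool horiz x,y deg 2.54 0.77 yaw 14.12 F [ 0.9 -1.2  0.6] w 85.0
t 13.18 [ 0.4906 -0.2922  0.2458] z-axis in tool horiz x,y deg 2.97 1.31 yaw 14.14 F [ 1.2 -0.3  0.1] w 84.8
```

Call:
servo_tool:
  targets:
    - [8.5,-3,0,0,0]
    - [8.5,-3,0,0,0]

```text
time_s: 13.35
tcp_pos: [0.435, -0.3064, 0.2439]
ee_rot: [3.097, 0.392, 0.09]
force: [0.0, -0.2, 0.2]
grip_width: 0.0853
```

```bash
python3 tl.py; python3 tl.py 3
```

```text
t 13.35 [ 0.435  -0.3064  0.2439] z-axis in tool horiz x,y deg 3.16 1.45 yaw 14.46 F [ 0.  -0.2  0.2] w 85.3
t 13.5 [ 0.4336 -0.3065  0.2426] z-axis in tool horiz x,y deg 3.11 1.36 yaw 14.21 F [ 0.1 -0.1 -0.2] w 85.1
```

Call:
servo_tool:
  targets:
    - [8.5,3,0,0,0]
    - [8.5,3,0,0,0]

```text
time_s: 13.67
tcp_pos: [0.4898, -0.2927, 0.245]
ee_rot: [3.101, 0.375, 0.087]
force: [0.6, -0.9, -0.0]
grip_width: 0.0848
```

```bash
python3 tl.py; python3 tl.py 3
```

```text
t 13.67 [ 0.4898 -0.2927  0.245 ] z-axis in tool horiz x,y deg 3.04 1.35 yaw 13.84 F [ 0.6 -0.9 -0. ] w 84.8
t 13.82 [ 0.4909 -0.2919  0.2445] z-axis in tool horiz x,y deg 2.99 1.3 yaw 14.11 F [-0.1  1.1  0.4] w 85.0
```

Call:
servo_tool:
  targets:
    - [8.5,0,0,1,0]
    - [8.5,0,0,2,0]
    - [8.5,0,0,3,0]
    - [8.5,0,0,4,0]
    - [8.5,0,0,0,0]

```text
time_s: 14.23
tcp_pos: [0.497, -0.2933, 0.1409]
ee_rot: [3.098, 0.384, 0.089]
force: [-2.7, 0.9, -1.7]
grip_width: 0.0851
```

```bash
python3 tl.py; python3 tl.py 3
```

```text
t 14.23 [ 0.497  -0.2933  0.1409] z-axis in tool horiz x,y deg 3.11 1.49 yaw 14.16 F [-2.7  0.9 -1.7] w 85.1
t 14.38 [ 0.5017 -0.2968  0.1513] z-axis in tool horiz x,y deg 3.68 2.18 yaw 14.2 F [-0.1  0.9  0.3] w 85.1
```

Call:
servo_tool:
  targets:
    - [8.5,0,0,-4.1,0]
    - [8.5,0,0,0,0]

```text
time_s: 14.55
tcp_pos: [0.4996, -0.297, 0.1973]
ee_rot: [3.083, 0.381, 0.111]
force: [1.9, -0.6, 2.9]
grip_width: 0.0848
```

```bash
python3 tl.py; python3 tl.py 3
```

```text
t 14.55 [ 0.4996 -0.297   0.1973] z-axis in tool horiz x,y deg 3.83 2.36 yaw 14.18 F [ 1.9 -0.6  2.9] w 84.8
t 14.7 [ 0.4965 -0.2946  0.1892] z-axis in tool horiz x,y deg 3.4 1.84 yaw 14.15 F [-0.4 -0.2  0.3] w 85.4
```

Call:
servo_tool:
  targets:
    - [8.5,0,0,-4.1,0]
    - [8.5,0,0,0,0]

```text
time_s: 14.87
tcp_pos: [0.4934, -0.2937, 0.2287]
ee_rot: [3.092, 0.382, 0.098]
force: [0.5, -0.4, 3.0]
grip_width: 0.085
```

```bash
python3 tl.py; python3 tl.py 3
```

```text
t 14.87 [ 0.4934 -0.2937  0.2287] z-axis in tool horiz x,y deg 3.39 1.82 yaw 14.14 F [ 0.5 -0.4  3. ] w 85.0
t 15.02 [ 0.4903 -0.2914  0.2201] z-axis in tool horiz x,y deg 2.92 1.25 yaw 14.11 F [-0.7  0.1  0. ] w 85.1
```

Call:
servo_tool:
  targets:
    - [8.5,0,0,4.1,0]

```text
time_s: 15.1
tcp_pos: [0.4969, -0.2951, 0.1882]
ee_rot: [3.089, 0.382, 0.102]
force: [1.7, -0.2, 1.0]
grip_width: 0.0852
```

```bash
python3 tl.py; python3 tl.py 3
```

```text
t 15.1 [ 0.4969 -0.2951  0.1882] z-axis in tool horiz x,y deg 3.54 2.0 yaw 14.14 F [ 1.7 -0.2  1. ] w 85.2
t 15.25 [ 0.4903 -0.2901  0.1752] z-axis in tool horiz x,y deg 2.61 0.87 yaw 14.09 F [ 0.4 -0.9  0.4] w 85.1
```

Call:
servo_tool:
  targets:
    - [8.5,0,0,-4.1,0]
    - [8.5,0,0,0,0]

```text
time_s: 15.42
tcp_pos: [0.4874, -0.2892, 0.2162]
ee_rot: [3.112, 0.384, 0.068]
force: [1.5, -1.8, 2.0]
grip_width: 0.0848
```

```bash
python3 tl.py 3
```

```text
t 15.57 [ 0.4846 -0.2872  0.2087] z-axis in tool horiz x,y deg 2.03 0.16 yaw 14.07 F [-0.8  0.2 -0.3] w 84.9
```

Call:
servo_tool:
  targets:
    - [8.5,0,0,4.1,0]

```text
time_s: 15.65
tcp_pos: [0.4908, -0.2905, 0.1771]
ee_rot: [3.107, 0.383, 0.075]
force: [1.9, -1.9, 0.4]
grip_width: 0.0848
```

```bash
python3 tl.py 3
```

```text
t 15.8 [ 0.484  -0.2854  0.1645] z-axis in tool horiz x,y deg 1.75 -0.18 yaw 14.07 F [0.5 1.1 0.5] w 85.5
```

Call:
servo_tool:
  targets:
    - [8.5,0,0,-4.1,0]
    - [8.5,0,0,0,0]

```text
time_s: 15.97
tcp_pos: [0.482, -0.2852, 0.2063]
ee_rot: [-3.107, -0.383, -0.041]
force: [0.8, -1.3, 2.5]
grip_width: 0.0852
```

```bash
python3 tl.py 3
```

```text
t 16.12 [ 0.4791 -0.283   0.1988] z-axis in tool horiz x,y deg 1.19 -0.87 yaw 14.05 F [ 0.3 -0.5  0.8] w 85.0
```

Call:
servo_tool:
  targets:
    - [8.5,0,0,4.1,0]

```text
time_s: 16.2
tcp_pos: [0.4846, -0.2859, 0.167]
ee_rot: [-3.112, -0.384, -0.049]
force: [2.0, -1.8, 1.0]
grip_width: 0.0849
```

```bash
python3 tl.py 3;  python3 plan.py .4895 -.296 .06 14 8.5
```

```text
t 16.35 [ 0.4776 -0.2806  0.1545] z-axis in tool horiz x,y deg 0.91 -1.22 yaw 14.05 F [-0.8 -0.3  0.7] w 84.9
t 16.35 p [ 0.4776 -0.2806  0.1545] yaw 14.05 tilt 1.52 F [-0.83 -0.27  0.72] w 84.9 n 3
[[8.5, 0.26, 0.59, 3.15, 0.0], [8.5, 0.26, 0.59, 3.15, 0.0], [8.5, 0.26, 0.59, 3.15, 0.0]]
```

Call:
servo_tool:
  targets:
    - [8.5,0.2,0.3,1,0]
    - [8.5,0.2,0.4,1.5,0]
    - [8.5,0.2,0.4,1.5,0]
    - [8.5,0.1,0.3,1.5,0]
    - [8.5,0.1,0.2,1,0]
    - [8.5,0,0.1,0.5,0]

```text
time_s: 16.85
tcp_pos: [0.4952, -0.2973, 0.0887]
ee_rot: [-3.102, -0.383, -0.032]
force: [-0.3, -0.8, -0.3]
grip_width: 0.0849
```

```bash
python3 tl.py;  python3 plan.py .4895 -.296 .031 14 8.5
```

```text
t 16.85 [ 0.4952 -0.2973  0.0887] z-axis in tool horiz x,y deg 1.29 -0.75 yaw 14.08 F [-0.3 -0.8 -0.3] w 84.9
t 16.85 p [ 0.4952 -0.2973  0.0887] yaw 14.08 tilt 1.49 F [-0.27 -0.82 -0.33] w 84.9 n 2
[[8.5, -0.26, -0.13, 2.89, 0.001], [8.5, -0.26, -0.13, 2.89, 0.001]]
```

Call:
servo_tool:
  targets:
    - [8.5,-0.2,-0.1,0.8,0]
    - [8.5,-0.2,-0.1,1,0]
    - [8.5,-0.1,0,1,0]
    - [8.5,0,0,1,0]
    - [8.5,0,0,0.8,0]
    - [8.5,0,0,0.4,0]

```text
time_s: 17.35
tcp_pos: [0.4915, -0.2965, 0.0362]
ee_rot: [-3.104, -0.383, -0.036]
force: [0.0, 0.6, 0.5]
grip_width: 0.0853
```

```bash
python3 tl.py;  python3 plan.py .4895 -.296 .031 14 8.5
python3 - <<'E'
from h import *
s=bot.camera("scene")
crop("scene",130,140,80,90,6.5,"s10",s)
E
```

```text
t 17.35 [ 0.4915 -0.2965  0.0362] z-axis in tool horiz x,y deg 1.4 -0.61 yaw 14.07 F [0.  0.6 0.5] w 85.3
t 17.35 p [ 0.4915 -0.2965  0.0362] yaw 14.07 tilt 1.53 F [0.01 0.64 0.52] w 85.3 n 1
[[8.5, -0.18, -0.1, 0.52, 0.001]]
```

View pics/s10.png

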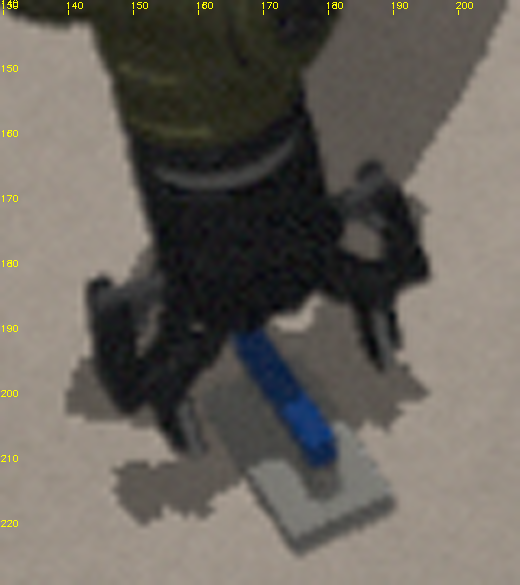

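Call:
servo_tool:
  targets:
    - [7,-0.15,-0.05,0.4,0]
    - [5,0,0,0.1,0]
    - [3,0,0,0,0]
    - [1,0,0,0,0]
    - [1,0,0,0,0]
    - [1,0,0,0,0]
    - [1,0,0,0,0]
    - [1,0,0,0,0]
  force: 80

```text
time_s: 18.07
tcp_pos: [0.4901, -0.2961, 0.0309]
ee_rot: [-3.104, -0.383, -0.036]
force: [0.2, 0.1, -1.4]
grip_width: 0.0126
```

```bash
python3 tl.py
```

```text
t 18.07 [ 0.4901 -0.2961  0.0309] z-axis in tool horiz x,y deg 1.41 -0.62 yaw 14.07 F [ 0.2  0.1 -1.4] w 12.6
```

Call:
servo_tool:
  targets:
    - [1,0,0,-1,0]
    - [1,0,0,-2,0]
    - [1,0,0,-3,0]
    - [1,0,0,-3,0]
    - [1,0,0,-3,0]
    - [1,0,0,-3,0]
    - [1,0,0,-3,0]
    - [1,0,0,-2,0]
    - [1,0,0,-1,0]

```text
time_s: 18.82
tcp_pos: [0.4777, -0.2941, 0.2384]
ee_rot: [-3.084, -0.381, -0.002]
force: [0.8, -0.4, -4.7]
grip_width: 0.0126
```

```bash
python3 tl.py 2
python3 - <<'E'
from h import *
s=bot.camera("scene")
crop("scene",120,70,90,90,6.5,"s11",s)
E
python3 plan.py .5612 .165 .265 96.4 1
```

```text
t 18.92 [ 0.4782 -0.2944  0.238 ] z-axis in tool horiz x,y deg 0.36 -1.88 yaw 14.08 F [ 0.7 -0.7 -5.5] w 12.8
t 18.97 p [ 0.4773 -0.2937  0.2354] yaw 14.08 tilt 2.08 F [-0.34 -0.27 -6.56] w 12.4 n 14
[[1.0, 1.38, -3.03, -0.21, -0.103], [1.0, 1.68, -2.87, -0.21, -0.103], [1.0, 1.97, -2.69, -0.21, -0.103], [1.0, 2.23, -2.47, -0.21, -0.103], [1.0, 2.47, -2.23, -0.21, -0.103], [1.0, 2.69, -1.96, -0.21, -0.103], [1.0, 2.88, -1.68, -0.21, -0.103], [1.0, 3.03, -1.38, -0.21, -0.103], [1.0, 3.16, -1.06, -0.21, -0.103], [1.0, 3.25, -0.73, -0.21, -0.103], [1.0, 3.31, -0.39, -0.21, -0.103], [1.0, 3.33, -0.05, -0.21, -0.103], [1.0, 3.32, 0.29, -0.21, -0.103], [1.0, 3.27, 0.63, -0.21, -0.103]]
```

View pics/s11.png

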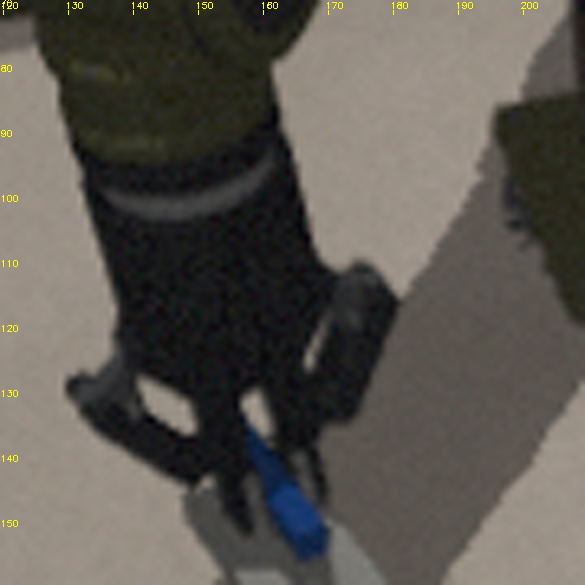

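```bash
python3 plan.py .5612 .160 .262 96.4 1 19
```

```text
t 18.97 p [ 0.4773 -0.2937  0.2354] yaw 14.08 tilt 2.08 F [-0.34 -0.27 -6.56] w 12.4 n 19
[[1.0, 1.01, -2.21, -0.14, -0.076], [1.0, 1.17, -2.13, -0.14, -0.076], [1.0, 1.33, -2.03, -0.14, -0.076], [1.0, 1.48, -1.93, -0.14, -0.076], [1.0, 1.62, -1.81, -0.14, -0.076], [1.0, 1.75, -1.68, -0.14, -0.076], [1.0, 1.88, -1.54, -0.14, -0.076], [1.0, 1.99, -1.4, -0.14, -0.076], [1.0, 2.09, -1.24, -0.14, -0.076], [1.0, 2.17, -1.08, -0.14, -0.076], [1.0, 2.25, -0.91, -0.14, -0.076], [1.0, 2.31, -0.74, -0.14, -0.076], [1.0, 2.36, -0.56, -0.14, -0.076], [1.0, 2.4, -0.38, -0.14, -0.076], [1.0, 2.42, -0.2, -0.14, -0.076], [1.0, 2.43, -0.02, -0.14, -0.076], [1.0, 2.42, 0.16, -0.14, -0.076], [1.0, 2.4, 0.35, -0.14, -0.076], [1.0, 2.37, 0.53, -0.14, -0.076]]
```

Call:
servo_tool:
  targets:
    - [1,0.5,-1.1,-0.3,-0.04]
    - [1,1.1,-2.1,-0.3,-0.076]
    - [1,1.3,-2.0,-0.3,-0.076]
    - [1,1.5,-1.95,-0.3,-0.076]
    - [1,1.6,-1.8,-0.3,-0.076]
    - [1,1.75,-1.7,-0.3,-0.076]
    - [1,1.9,-1.55,-0.3,-0.076]
    - [1,2.0,-1.4,-0.2,-0.076]
    - [1,2.1,-1.25,-0.1,-0.076]
    - [1,2.2,-1.1,0,-0.076]
    - [1,2.25,-0.9,0,-0.076]
    - [1,2.3,-0.75,0,-0.076]
    - [1,2.35,-0.55,0,-0.076]
    - [1,2.4,-0.4,0,-0.076]
    - [1,2.4,-0.2,0,-0.076]
    - [1,2.4,0,0,-0.076]
    - [1,2.2,0.2,0,-0.076]
    - [1,1.5,0.2,0,-0.06]
    - [1,0.7,0.2,0,-0.03]

```text
time_s: 20.55
tcp_pos: [0.527, 0.1533, 0.2243]
ee_rot: [-2.02, -2.26, 0.025]
force: [-0.7, 0.1, -6.1]
grip_width: 0.0122
```

```bash
python3 tl.py 2; python3 plan.py .5612 .165 .24 96.4 1
```

```text
t 20.65 [0.5271 0.1523 0.2243] z-axis in tool horiz x,y deg 4.02 -4.95 yaw 96.08 F [-0.3 -0.3 -5.2] w 12.7
t 20.65 p [0.5271 0.1523 0.2243] yaw 96.08 tilt 6.39 F [-0.33 -0.3  -5.2 ] w 12.7 n 2
[[1.0, 0.45, 1.76, -0.79, -0.003], [1.0, 0.45, 1.76, -0.79, -0.003]]
```

```bash
python3 - <<'E'
s=open('plan.py').read()
s=s.replace("y=yaw+dy*i/n; v=d/n; rows.append([grip,*(np.round(100*np.array([np.cos(y)*v[0]+np.sin(y)*v[1],np.sin(y)*v[0]-np.cos(y)*v[1],-v[2]]),2)+0.0).tolist()",
"v=d/n; Ri=R@Ro.from_rotvec([0,0,-dy*i/n]).as_matrix(); rows.append([grip,*(np.round(100*(Ri.T@v),2)+0.0).tolist()")
open('plan.py','w').write(s)
E
cat >> tl.py <<'E'
q=s['qpos'][0]; t=R[:,2][:2]; t=-t*57.3
print('q1',np.degrees(q).round(1),'radial',(t@[np.cos(q),np.sin(q)]).round(2),'tang',(t@[-np.sin(q),np.cos(q)]).round(2), 'dir',np.degrees(np.arctan2(-t[1],-t[0])).round(0), 'q',s['qpos'].round(3))
E
python3 tl.py
```

```text
t 20.65 [0.5271 0.1523 0.2243] z-axis in tool horiz x,y deg 4.02 -4.95 yaw 96.08 F [-0.3 -0.3 -5.2] w 12.7
q1 8.4 radial 4.8 tang -4.2 dir 147.0 q [ 0.146 -0.048  1.842  0.074  1.432  0.024]
```

Call:
servo_tool:
  targets:
    - [1,0,0,-4.1,0]

```text
time_s: 20.73
tcp_pos: [0.5246, 0.1489, 0.2534]
ee_rot: [-2.015, -2.247, 0.053]
force: [-1.3, 0.1, -8.3]
grip_width: 0.0126
```

```bash
python3 tl.py 3; python3 plan.py .5 -.26 .25 30 1 20
```

```text
t 20.88 [0.5328 0.1493 0.2678] z-axis in tool horiz x,y deg 4.01 -4.57 yaw 96.02 F [-0.3 -0.7 -6.1] w 12.9
q1 8.0 radial 4.44 tang -4.15 dir 145.0 q [ 0.14  -0.067  1.787  0.073  1.5    0.024]
t 20.88 p [0.5328 0.1493 0.2678] yaw 96.02 tilt 6.09 F [-0.3  -0.74 -6.14] w 12.9 n 20
[[1.0, -2.02, -0.38, -0.02, 0.058], [1.0, -2.04, -0.26, -0.02, 0.058], [1.0, -2.05, -0.15, -0.02, 0.058], [1.0, -2.05, -0.03, -0.02, 0.058], [1.0, -2.05, 0.09, -0.02, 0.058], [1.0, -2.04, 0.21, -0.02, 0.058], [1.0, -2.03, 0.33, -0.02, 0.058], [1.0, -2.01, 0.44, -0.02, 0.058], [1.0, -1.98, 0.56, -0.02, 0.058], [1.0, -1.94, 0.67, -0.02, 0.058], [1.0, -1.9, 0.78, -0.02, 0.058], [1.0, -1.85, 0.89, -0.02, 0.058], [1.0, -1.8, 0.99, -0.02, 0.058], [1.0, -1.74, 1.1, -0.02, 0.058], [1.0, -1.67, 1.19, -0.02, 0.058], [1.0, -1.6, 1.29, -0.02, 0.058], [1.0, -1.52, 1.38, -0.02, 0.058], [1.0, -1.44, 1.46, -0.02, 0.058], [1.0, -1.36, 1.54, -0.02, 0.058], [1.0, -1.26, 1.62, -0.02, 0.058]]
```

Call:
servo_tool:
  targets:
    - [1,0,0,0,0]
    - [1,0,0,0,0]
    - [1,0,0,0,0]
    - [1,0,0,0,0]

```text
time_s: 21.22
tcp_pos: [0.5317, 0.1469, 0.2634]
ee_rot: [-2.032, -2.254, 0.024]
force: [0.1, -0.3, -4.8]
grip_width: 0.0127
```

```bash
python3 tl.py
```

```text
t 21.22 [0.5317 0.1469 0.2634] z-axis in tool horiz x,y deg 3.95 -4.78 yaw 95.76 F [ 0.1 -0.3 -4.8] w 12.7
q1 7.8 radial 4.65 tang -4.1 dir 146.0 q [ 0.136 -0.066  1.793  0.072  1.496  0.025]
```

Call:
servo_tool:
  targets:
    - [1,-1,-0.2,-0.1,0.03]
    - [1,-2.0,-0.25,-0.1,0.058]
    - [1,-2.05,-0.15,-0.1,0.058]
    - [1,-2.05,0,-0.1,0.058]
    - [1,-2.05,0.1,-0.1,0.058]
    - [1,-2.0,0.2,-0.1,0.058]
    - [1,-2.0,0.3,-0.1,0.058]
    - [1,-2.0,0.45,-0.1,0.058]
    - [1,-2.0,0.55,-0.1,0.058]
    - [1,-1.95,0.65,-0.1,0.058]

```text
time_s: 22.05
tcp_pos: [0.5121, -0.0578, 0.2557]
ee_rot: [-2.6, -1.571, 0.086]
force: [-0.5, -0.7, -5.6]
grip_width: 0.0126
```

```bash
python3 tl.py; python3 plan.py .5 -.26 .25 30 1 10
```

```text
t 22.05 [ 0.5121 -0.0578  0.2557] z-axis in tool horiz x,y deg 0.25 -6.66 yaw 62.28 F [-0.5 -0.7 -5.6] w 12.6
q1 -13.4 radial 6.4 tang -1.89 dir 150.0 q [-0.234 -0.123  1.859  0.033  1.517  0.246]
t 22.05 p [ 0.5121 -0.0578  0.2557] yaw 62.28 tilt 6.68 F [-0.53 -0.7  -5.64] w 12.6 n 10
[[1.0, -1.85, 0.83, -0.05, 0.056], [1.0, -1.8, 0.94, -0.05, 0.056], [1.0, -1.74, 1.04, -0.05, 0.056], [1.0, -1.68, 1.13, -0.05, 0.056], [1.0, -1.61, 1.23, -0.05, 0.056], [1.0, -1.54, 1.31, -0.05, 0.056], [1.0, -1.47, 1.4, -0.05, 0.056], [1.0, -1.38, 1.48, -0.05, 0.056], [1.0, -1.3, 1.55, -0.05, 0.056], [1.0, -1.21, 1.63, -0.05, 0.056]]
```

Call:
servo_tool:
  targets:
    - [1,-1.85,0.85,-0.1,0.056]
    - [1,-1.8,0.95,-0.1,0.056]
    - [1,-1.75,1.05,-0.1,0.056]
    - [1,-1.7,1.1,-0.1,0.056]
    - [1,-1.6,1.2,-0.1,0.056]
    - [1,-1.55,1.3,-0.1,0.056]
    - [1,-1.45,1.4,-0.1,0.056]
    - [1,-1.4,1.5,-0.1,0.056]
    - [1,-0.8,0.9,-0.1,0.03]
    - [1,-0.3,0.3,-0.1,0.01]

```text
time_s: 22.88
tcp_pos: [0.4893, -0.2529, 0.251]
ee_rot: [-2.937, -0.831, 0.134]
force: [-0.3, -0.5, -5.7]
grip_width: 0.0124
```

```bash
python3 tl.py 2
```

```text
t 22.98 [ 0.4896 -0.2517  0.2513] z-axis in tool horiz x,y deg -3.45 -6.14 yaw 31.9 F [ 0.4  1.1 -6.1] w 12.5
q1 -32.6 radial 7.03 tang 0.44 dir 151.0 q [-0.569 -0.031  1.78  -0.008  1.515  0.45 ]
```

Call:
servo_tool:
  targets:
    - [1,0,0,-4.1,0]

```text
time_s: 23.07
tcp_pos: [0.4885, -0.25, 0.2799]
ee_rot: [-2.917, -0.829, 0.155]
force: [-0.9, 1.5, -8.7]
grip_width: 0.0126
```

```bash
python3 tl.py 3
```

```text
t 23.22 [ 0.496  -0.2544  0.2957] z-axis in tool horiz x,y deg -3.21 -5.74 yaw 31.96 F [ 0.4  0.6 -4.5] w 12.6
q1 -32.5 radial 6.56 tang 0.4 dir 151.0 q [-0.567 -0.042  1.717 -0.007  1.582  0.45 ]
```

Call:
servo_tool:
  targets:
    - [1,0,0,4.1,0]
    - [1,0,0,0,0]

```text
time_s: 23.38
tcp_pos: [0.4907, -0.2494, 0.2514]
ee_rot: [-2.938, -0.841, 0.126]
force: [-3.1, 2.7, -12.9]
grip_width: 0.0124
```

```bash
python3 tl.py 3
```

```text
t 23.53 [ 0.4975 -0.2541  0.2655] z-axis in tool horiz x,y deg -2.66 -4.65 yaw 32.04 F [ 0.5 -0.5 -4.4] w 12.7
q1 -32.4 radial 5.35 tang 0.38 dir 152.0 q [-0.565 -0.039  1.763 -0.007  1.511  0.449]
```

Call:
servo_tool:
  targets:
    - [1,0,0,4.1,0]
    - [1,0,0,0,0]

```text
time_s: 23.7
tcp_pos: [0.495, -0.2521, 0.2267]
ee_rot: [-2.958, -0.848, 0.099]
force: [-5.1, 2.3, -14.0]
grip_width: 0.0123
```

```bash
python3 tl.py 3
```

```text
t 23.85 [ 0.5033 -0.2576  0.2424] z-axis in tool horiz x,y deg -1.89 -3.04 yaw 32.02 F [ 0.4 -0.8 -4.2] w 12.6
q1 -32.4 radial 3.56 tang 0.39 dir 154.0 q [-0.565 -0.031  1.792 -0.007  1.442  0.449]
```

Call:
servo_tool:
  targets:
    - [1,0,0,-4.1,0]

```text
time_s: 23.93
tcp_pos: [0.5028, -0.257, 0.2735]
ee_rot: [-2.97, -0.851, 0.084]
force: [-0.6, 0.2, -9.4]
grip_width: 0.0124
```

```bash
python3 tl.py 3
```

```text
t 24.08 [ 0.5092 -0.261   0.2885] z-axis in tool horiz x,y deg -1.47 -2.16 yaw 31.99 F [ 1.5  0.1 -4.8] w 12.6
q1 -32.3 radial 2.58 tang 0.39 dir 156.0 q [-0.564 -0.049  1.733 -0.007  1.503  0.449]
```

Call:
servo_tool:
  targets:
    - [1,0,0,4.1,0]
    - [1,0,0,0,0]

```text
time_s: 24.25
tcp_pos: [0.51, -0.2618, 0.2524]
ee_rot: [-2.999, -0.859, 0.044]
force: [-3.1, 1.8, -11.0]
grip_width: 0.0129
```

```bash
python3 tl.py 3
```

```text
t 24.4 [ 0.5146 -0.2648  0.2632] z-axis in tool horiz x,y deg -0.8 -0.76 yaw 31.97 F [-0.   0.1 -5.1] w 12.5
q1 -32.4 radial 1.03 tang 0.39 dir 168.0 q [-0.565 -0.039  1.765 -0.007  1.434  0.449]
```

Call:
servo_tool:
  targets:
    - [1,0,0,-4.1,0]

```text
time_s: 24.48
tcp_pos: [0.5117, -0.2627, 0.2932]
ee_rot: [-2.999, -0.859, 0.045]
force: [-1.3, 0.4, -9.0]
grip_width: 0.0125
```

```bash
python3 tl.py 3
```

```text
t 24.63 [ 0.5181 -0.2666  0.3088] z-axis in tool horiz x,y deg -0.49 -0.1 yaw 31.97 F [ 0.1  0.3 -5. ] w 12.4
q1 -32.3 radial 0.3 tang 0.39 dir -160.0 q [-0.564 -0.058  1.707 -0.007  1.497  0.449]
```

Call:
servo_tool:
  targets:
    - [1,0,0,4.1,0]
    - [1,0,0,0,0]

```text
time_s: 24.8
tcp_pos: [0.5183, -0.2671, 0.2683]
ee_rot: [3.017, 0.864, -0.009]
force: [-3.1, 1.0, -11.0]
grip_width: 0.0123
```

```bash
python3 tl.py 3
```

```text
t 24.95 [ 0.5233 -0.2702  0.2807] z-axis in tool horiz x,y deg 0.1 1.1 yaw 31.97 F [-0.2 -0.4 -4.2] w 12.6
q1 -32.3 radial -1.03 tang 0.39 dir -53.0 q [-0.565 -0.047  1.744 -0.007  1.427  0.449]
```

Call:
servo_tool:
  targets:
    - [1,0,0,4.1,0]

```text
time_s: 25.03
tcp_pos: [0.5295, -0.2745, 0.2528]
ee_rot: [2.986, 0.855, 0.034]
force: [3.8, -1.5, -2.4]
grip_width: 0.0126
```

```bash
python3 tl.py 3
```

```text
t 25.18 [ 0.5229 -0.2703  0.2383] z-axis in tool horiz x,y deg -0.02 0.87 yaw 31.97 F [-0.2  0.3 -5.9] w 12.5
q1 -32.4 radial -0.77 tang 0.39 dir -59.0 q [-0.565 -0.023  1.791 -0.007  1.36   0.449]
```

Call:
servo_tool:
  targets:
    - [1,0,0,-4.1,0]
    - [1,0,0,0,0]

```text
time_s: 25.35
tcp_pos: [0.5229, -0.27, 0.2825]
ee_rot: [3.006, 0.861, 0.005]
force: [2.4, -1.4, -0.9]
grip_width: 0.0126
```

```bash
python3 tl.py 3;python3 plan.py .5612 .165 .265 96.4 1 20
```

```text
t 25.5 [ 0.5199 -0.2681  0.2733] z-axis in tool horiz x,y deg -0.36 0.16 yaw 31.96 F [-0.5  0.2 -5.5] w 12.7
q1 -32.4 radial 0.01 tang 0.39 dir -123.0 q [-0.565 -0.041  1.75  -0.007  1.433  0.449]
t 25.5 p [ 0.5199 -0.2681  0.2733] yaw 31.96 tilt 0.39 F [-0.47  0.22 -5.53] w 12.7 n 20
[[1.0, 1.32, -1.73, 0.03, -0.056], [1.0, 1.42, -1.65, 0.03, -0.056], [1.0, 1.51, -1.57, 0.03, -0.056], [1.0, 1.59, -1.48, 0.03, -0.056], [1.0, 1.67, -1.39, 0.03, -0.056], [1.0, 1.75, -1.29, 0.03, -0.056], [1.0, 1.82, -1.19, 0.03, -0.056], [1.0, 1.88, -1.09, 0.03, -0.056], [1.0, 1.94, -0.98, 0.03, -0.056], [1.0, 1.99, -0.87, 0.03, -0.056], [1.0, 2.04, -0.76, 0.03, -0.056], [1.0, 2.08, -0.64, 0.03, -0.056], [1.0, 2.11, -0.52, 0.03, -0.056], [1.0, 2.14, -0.4, 0.03, -0.056], [1.0, 2.16, -0.28, 0.03, -0.056], [1.0, 2.17, -0.16, 0.03, -0.056], [1.0, 2.18, -0.04, 0.03, -0.056], [1.0, 2.17, 0.08, 0.03, -0.056], [1.0, 2.17, 0.21, 0.03, -0.056], [1.0, 2.15, 0.33, 0.03, -0.056]]
```

Call:
servo_tool:
  targets:
    - [1,0.6,-0.8,-0.05,-0.03]
    - [1,1.3,-1.65,-0.05,-0.056]
    - [1,1.4,-1.6,-0.05,-0.056]
    - [1,1.5,-1.5,-0.05,-0.056]
    - [1,1.6,-1.4,-0.05,-0.056]
    - [1,1.7,-1.35,-0.05,-0.056]
    - [1,1.8,-1.25,-0.05,-0.056]
    - [1,1.85,-1.15,-0.05,-0.056]
    - [1,1.9,-1.05,-0.05,-0.056]
    - [1,2.0,-0.95,-0.05,-0.056]

```text
time_s: 26.33
tcp_pos: [0.5344, -0.0544, 0.2781]
ee_rot: [2.657, 1.673, -0.008]
force: [0.1, -0.2, -4.4]
grip_width: 0.0127
```

```bash
python3 tl.py;python3 plan.py .5612 .160 .265 96.4 1 11
```

```text
t 26.33 [ 0.5344 -0.0544  0.2781] z-axis in tool horiz x,y deg -0.29 -0.08 yaw 64.38 F [ 0.1 -0.2 -4.4] w 12.7
q1 -11.4 radial 0.15 tang 0.26 dir -131.0 q [-0.199 -0.151  1.844 -0.005  1.451  0.249]
t 26.33 p [ 0.5344 -0.0544  0.2781] yaw 64.38 tilt 0.3 F [ 0.1  -0.18 -4.44] w 12.7 n 11
[[1.0, 1.86, -0.62, 0.11, -0.051], [1.0, 1.89, -0.53, 0.11, -0.051], [1.0, 1.92, -0.43, 0.11, -0.051], [1.0, 1.94, -0.33, 0.11, -0.051], [1.0, 1.95, -0.23, 0.11, -0.051], [1.0, 1.96, -0.13, 0.11, -0.051], [1.0, 1.96, -0.03, 0.11, -0.051], [1.0, 1.96, 0.06, 0.11, -0.051], [1.0, 1.96, 0.16, 0.11, -0.051], [1.0, 1.95, 0.26, 0.11, -0.051], [1.0, 1.93, 0.36, 0.11, -0.051]]
```

Call:
servo_tool:
  targets:
    - [1,1.9,-0.65,0,-0.051]
    - [1,1.9,-0.55,0,-0.051]
    - [1,1.95,-0.45,0,-0.051]
    - [1,1.95,-0.35,0,-0.051]
    - [1,1.95,-0.25,0,-0.051]
    - [1,1.95,-0.15,0,-0.051]
    - [1,1.95,0,0,-0.051]
    - [1,1.95,0.1,0,-0.051]
    - [1,1.95,0.2,0,-0.051]
    - [1,1.6,0.25,0,-0.051]
    - [1,1.0,0.2,0,-0.04]
    - [1,0.5,0.1,0,-0.02]

```text
time_s: 27.33
tcp_pos: [0.5511, 0.1759, 0.2783]
ee_rot: [-2.011, -2.407, 0.003]
force: [-0.7, -0.0, -5.1]
grip_width: 0.0127
```

```bash
python3 tl.py 2;python3 plan.py .5612 .166 .25 96.4 1
```

```text
t 27.43 [0.5512 0.1751 0.2782] z-axis in tool horiz x,y deg 0.12 -0.29 yaw 100.08 F [-0.  -0.5 -5.9] w 12.8
q1 12.2 radial 0.29 tang -0.13 dir 167.0 q [ 0.214 -0.056  1.756  0.002  1.446  0.037]
t 27.43 p [0.5512 0.1751 0.2782] yaw 100.08 tilt 0.32 F [-0.01 -0.55 -5.89] w 12.8 n 1
[[1.0, -1.07, 0.85, 2.81, 0.064]]
```

Call:
servo_tool:
  targets:
    - [1,-0.3,0.25,0.4,0.02]
    - [1,-0.35,0.3,0.8,0.025]
    - [1,-0.3,0.25,0.8,0.015]
    - [1,-0.1,0.1,0.5,0.005]

```text
time_s: 27.77
tcp_pos: [0.563, 0.1629, 0.2527]
ee_rot: [-2.105, -2.33, 0.002]
force: [0.0, -0.0, -5.9]
grip_width: 0.0124
```

```bash
python3 look.py s12; python3 tl.py;python3 plan.py .5612 .166 .225 96.4 1
```

```text
t 27.82 [0.5624 0.1625 0.2512] z-axis in tool horiz x,y deg -0.02 -0.27 yaw 95.8 F [-0.3  0.1 -6.7] w 12.7
q1 10.9 radial 0.27 tang -0.01 dir -171.0 q [ 0.19  -0.027  1.773  0.     1.4    0.088]
t 27.82 p [0.5624 0.1625 0.2512] yaw 95.8 tilt 0.27 F [-0.3   0.11 -6.74] w 12.7 n 1
[[1.0, 0.36, -0.08, 2.62, -0.011]]
```

View pics/s12.png

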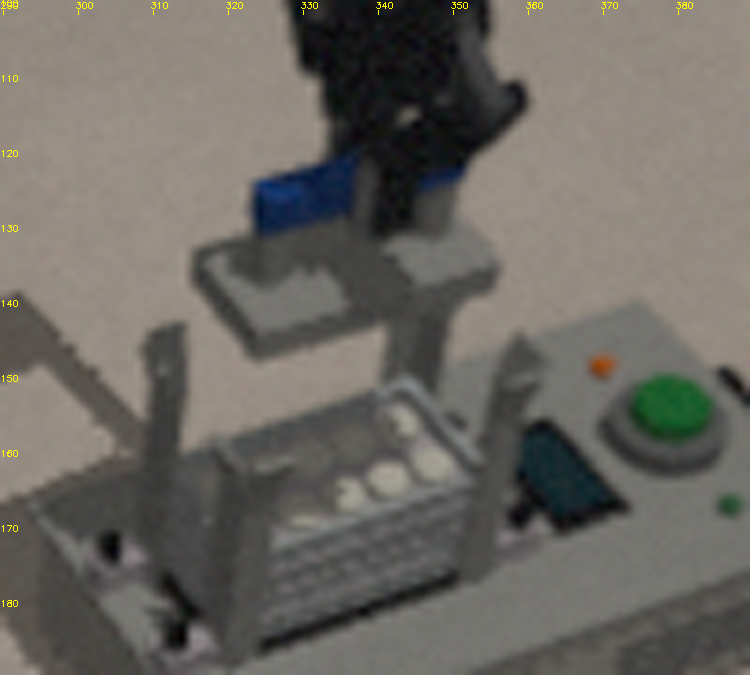

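Call:
servo_tool:
  targets:
    - [1,0.2,0,0.6,-0.005]
    - [1,0.15,0,0.8,-0.005]
    - [1,0,0,0.8,0]
    - [1,0,0,0.8,0]
    - [1,0,0,0.8,0]
    - [1,0,0,0.5,0]

```text
time_s: 28.32
tcp_pos: [0.5618, 0.1648, 0.2031]
ee_rot: [-2.094, -2.337, 0.007]
force: [-0.8, 0.7, -5.7]
grip_width: 0.0124
```

```bash
python3 tl.py;python3 plan.py .5612 .166 .175 96.4 1
```

```text
t 28.32 [0.5618 0.1648 0.2031] z-axis in tool horiz x,y deg -0.01 -0.34 yaw 96.27 F [-0.8  0.7 -5.7] w 12.4
q1 11.1 radial 0.34 tang -0.02 dir -173.0 q [0.194 0.006 1.822 0.    1.32  0.084]
t 28.32 p [0.5618 0.1648 0.2031] yaw 96.27 tilt 0.34 F [-0.75  0.68 -5.7 ] w 12.4 n 1
[[1.0, 0.12, -0.03, 2.81, -0.002]]
```

Call:
servo_tool:
  targets:
    - [1,0.1,0,0.5,0]
    - [1,0,0,0.5,0]
    - [1,0,0,0.5,0]
    - [1,0,0,0.4,0]
    - [1,0,0,0.3,0]

```text
time_s: 28.73
tcp_pos: [0.561, 0.1662, 0.1777]
ee_rot: [-2.093, -2.337, 0.009]
force: [-0.3, 0.4, -6.1]
grip_width: 0.0127
```

Call:
servo_tool:
  targets:
    - [1,0,0,0.3,0]
    - [1,0,0,0.2,0]
    - [1,0,0,0.2,0]

```text
time_s: 28.98
tcp_pos: [0.5611, 0.1663, 0.1702]
ee_rot: [-2.093, -2.337, 0.008]
force: [0.3, -0.4, -5.3]
grip_width: 0.0127
```

```bash
python3 look.py s13; python3 tl.py
```

```text
t 29.03 [0.5608 0.1662 0.1696] z-axis in tool horiz x,y deg -0.01 -0.44 yaw 96.3 F [-0.6  0.2 -6.3] w 12.4
q1 11.2 radial 0.44 tang -0.03 dir -172.0 q [0.196 0.033 1.853 0.    1.263 0.086]
```

View pics/s13.png

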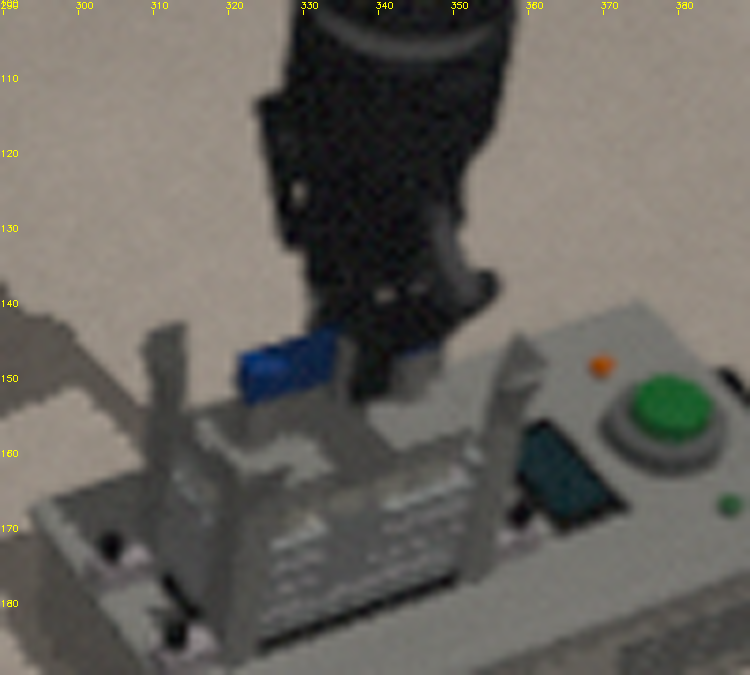

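The weight is inside the angles, about 8–10 mm above the pack. Next: 1.5 mm rows, feeling for contact.

Call:
servo_tool:
  targets:
    - [1,0,0,0.15,0]
    - [1,0,0,0.15,0]
    - [1,0,0,0.15,0]

```text
time_s: 29.28
tcp_pos: [0.5614, 0.1663, 0.1656]
ee_rot: [-2.093, -2.337, 0.007]
force: [-0.7, 0.2, -5.4]
grip_width: 0.0125
```

Call:
servo_tool:
  targets:
    - [1,0,0,0.1,0]
    - [1,0,0,0.1,0]

```text
time_s: 29.45
tcp_pos: [0.5615, 0.1663, 0.1636]
ee_rot: [-2.094, -2.337, 0.007]
force: [-0.4, -0.0, -6.0]
grip_width: 0.0126
```

Call:
servo_tool:
  targets:
    - [1,0,0,0.1,0]
    - [1,0,0,0.1,0]

```text
time_s: 29.62
tcp_pos: [0.5616, 0.1663, 0.1615]
ee_rot: [-2.094, -2.338, 0.006]
force: [-0.2, 0.2, -6.4]
grip_width: 0.0125
```

Call:
servo_tool:
  targets:
    - [1,0,0,0.1,0]
    - [1,0,0,0.1,0]

```text
time_s: 29.78
tcp_pos: [0.5617, 0.1662, 0.1603]
ee_rot: [-2.094, -2.338, 0.007]
force: [-2.6, -1.1, -0.7]
grip_width: 0.0123
```

Call:
servo_tool:
  targets:
    - [1,0,0,0.1,0]
    - [1,0,0,0.05,0]

```text
time_s: 29.95
tcp_pos: [0.5618, 0.1661, 0.1604]
ee_rot: [-2.093, -2.338, 0.006]
force: [-2.5, -1.2, -0.8]
grip_width: 0.0124
```

Call:
servo_tool:
  targets:
    - [1,0,0,0.1,0]
    - [1,0,0,0.05,0]

```text
time_s: 30.12
tcp_pos: [0.5619, 0.1661, 0.1601]
ee_rot: [-2.093, -2.339, 0.006]
force: [-2.8, -1.2, 0.3]
grip_width: 0.0126
```

Call:
servo_tool:
  targets:
    - [1,0,0,0.15,0]
    - [1,0,0,0.1,0]

```text
time_s: 30.28
tcp_pos: [0.5621, 0.166, 0.1593]
ee_rot: [-2.093, -2.34, 0.006]
force: [-5.9, -2.6, 5.2]
grip_width: 0.0129
```

```bash
python3 look.py s14; python3 tl.py; python3 -c "
from h import bot; print(bot.read_state()['moment'])"
```

```text
t 30.33 [0.5622 0.166  0.1594] z-axis in tool horiz x,y deg -0.04 -0.23 yaw 96.36 F [-4.4 -2.4  3.9] w 12.8
q1 11.2 radial 0.23 tang 0.02 dir -164.0 q [ 0.196  0.042  1.861 -0.     1.242  0.085]
[-0.04106308  0.92272303  0.16980222]
```

View pics/s14.png

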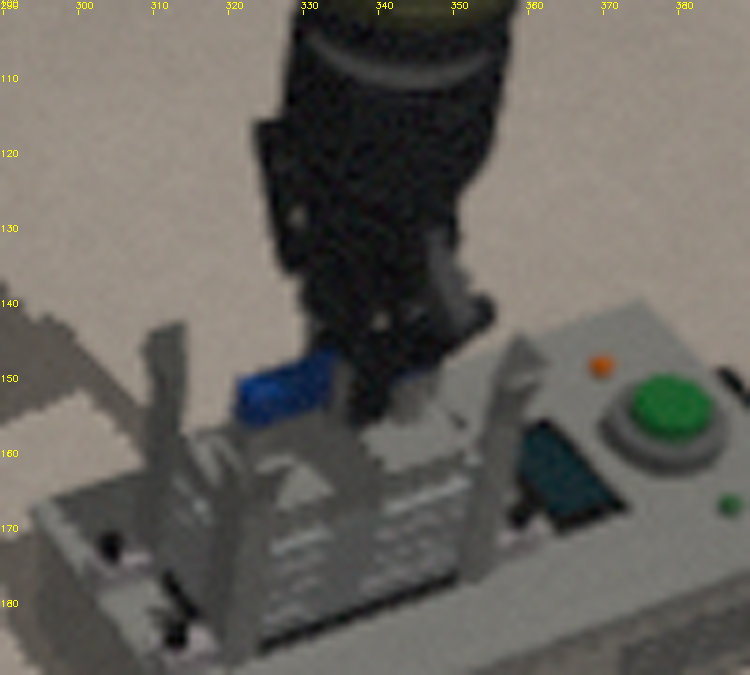

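Call:
servo_tool:
  targets:
    - [2.2,0,0,0,0]
    - [3.2,0,0,0,0]
    - [4,0,0,0,0]
    - [4,0,0,0,0]

```text
time_s: 30.67
tcp_pos: [0.5652, 0.1668, 0.1612]
ee_rot: [2.093, 2.338, 0.007]
force: [-0.6, 0.2, -0.2]
grip_width: 0.0399
```

```bash
python3 tl.py
```

```text
t 30.67 [0.5652 0.1668 0.1612] z-axis in tool horiz x,y deg 0.03 0.3 yaw 96.32 F [-0.6  0.2 -0.2] w 39.9
q1 11.2 radial -0.3 tang -0.0 dir 11.0 q [0.196 0.042 1.858 0.    1.236 0.086]
```

Released with no residual force. Next: lift clear.

Call:
servo_tool:
  targets:
    - [4.5,0,-0.2,-1,0]
    - [4.5,0,0,-2,0]
    - [4.5,0,0,-2.5,0]
    - [4.5,0,0,-2,0]
    - [4.5,0,0,-1,0]

```text
time_s: 31.08
tcp_pos: [0.5609, 0.1663, 0.2471]
ee_rot: [-2.095, -2.34, 0.001]
force: [0.2, -0.2, -0.2]
grip_width: 0.0451
```

```bash
python3 look.py s15; python3 tl.py; python3 plan.py .5427 .3286 .24 96.4 0
```

```text
t 31.13 [0.5619 0.1666 0.2493] z-axis in tool horiz x,y deg 0.02 0.16 yaw 96.32 F [0.2 0.5 2.1] w 45.2
q1 11.3 radial -0.17 tang -0.01 dir 15.0 q [ 0.196 -0.029  1.778  0.     1.389  0.086]
t 31.13 p [0.5619 0.1666 0.2493] yaw 96.32 tilt 0.17 F [0.23 0.51 2.14] w 45.2 n 5
[[0.0, 3.26, -0.03, 0.19, -0.0], [0.0, 3.26, -0.03, 0.19, -0.0], [0.0, 3.26, -0.02, 0.19, -0.0], [0.0, 3.26, -0.02, 0.19, -0.0], [0.0, 3.26, -0.02, 0.19, -0.0]]
```

View pics/s15.png

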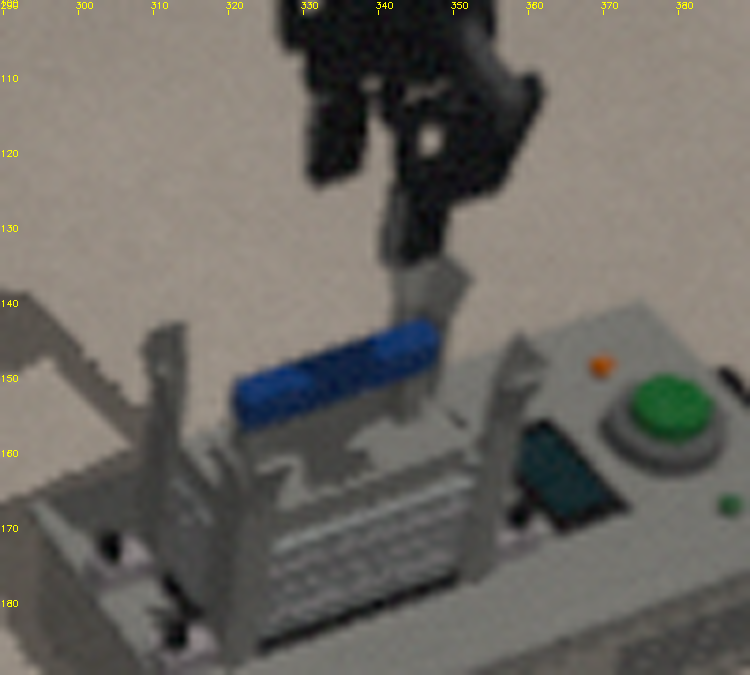

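Call:
servo_tool:
  targets:
    - [3,1,0,0,0]
    - [2,2,0,0,0]
    - [1,3,0,0,0]
    - [0,3,0,0,0]
    - [0,3,0,0.3,0]
    - [0,2.3,0,0.5,0]
    - [0,1.2,0,0.5,0]
    - [0,0.4,0,0.5,0]
  force: 40

```text
time_s: 31.8
tcp_pos: [0.5421, 0.3331, 0.2262]
ee_rot: [2.101, 2.336, 0.001]
force: [-0.5, 0.6, -0.3]
grip_width: 0.0001
```

```bash
python3 tl.py;  python3 plan.py .5427 .3286 .12 96.4 0
```

```text
t 31.8 [0.5421 0.3331 0.2262] z-axis in tool horiz x,y deg 0.01 0.04 yaw 96.06 F [-0.5  0.6 -0.3] w 0.1
q1 26.7 radial -0.04 tang 0.0 dir 25.0 q [ 0.467  0.097  1.688 -0.     1.356  0.361]
t 31.8 p [0.5421 0.3331 0.2262] yaw 96.06 tilt 0.04 F [-0.48  0.59 -0.27] w 0.1 n 3
[[0.0, -0.15, 0.0, 3.54, -0.002], [0.0, -0.15, 0.0, 3.54, -0.002], [0.0, -0.15, 0.0, 3.54, -0.002]]
```

Call:
servo_tool:
  targets:
    - [0,-0.2,0,1,0]
    - [0,-0.2,0,2,0]
    - [0,-0.1,0,2.5,0]
    - [0,0,0,2,0]
    - [0,0,0,1.5,0]
    - [0,0,0,0.8,0]
    - [0,0,0,0.3,0]

```text
time_s: 32.38
tcp_pos: [0.5407, 0.3213, 0.1129]
ee_rot: [-2.104, -2.333, 0.013]
force: [-0.2, -0.8, -0.8]
grip_width: -0.0001
```

```bash
python3 tl.py;  python3 plan.py .5427 .3286 .1 96.4 0;python3 - <<'E'
from h import *
s=bot.camera("scene")
crop("scene",335,100,70,80,7,"s16",s)
E
```

```text
t 32.38 [0.5407 0.3213 0.1129] z-axis in tool horiz x,y deg -0.31 -0.36 yaw 95.9 F [-0.2 -0.8 -0.8] w -0.1
q1 25.9 radial 0.44 tang 0.17 dir -133.0 q [ 0.452  0.181  1.793 -0.003  1.175  0.35 ]
t 32.38 p [0.5407 0.3213 0.1129] yaw 95.9 tilt 0.48 F [-0.17 -0.77 -0.83] w -0.1 n 1
[[0.0, 0.72, 0.29, 1.28, -0.009]]
```

View pics/s16.png

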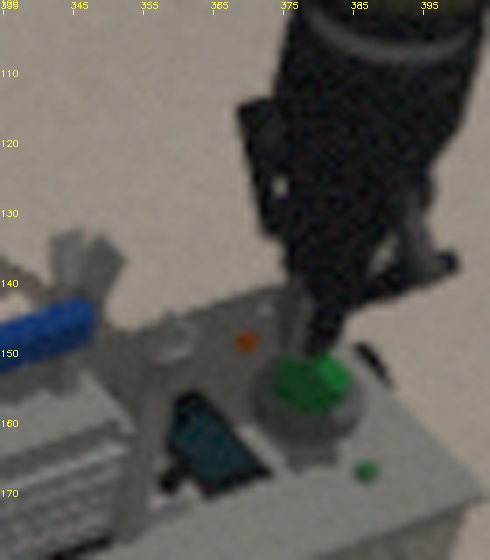

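Call:
servo_tool:
  targets:
    - [0,0.4,0.15,0.4,0]
    - [0,0.3,0.1,0.4,0]
    - [0,0,0,0.3,0]
    - [0,0,0,0.2,0]

```text
time_s: 32.77
tcp_pos: [0.5445, 0.3286, 0.1015]
ee_rot: [2.105, 2.33, -0.007]
force: [-0.1, -0.2, 0.1]
grip_width: -0.0002
```

Call:
servo_tool:
  targets:
    - [0,0,0,0.2,0]
    - [0,0,0,0.2,0]

```text
time_s: 32.93
tcp_pos: [0.5454, 0.3293, 0.0986]
ee_rot: [2.104, 2.33, -0.003]
force: [0.1, 0.8, 0.6]
grip_width: -0.0
```

```bash
python3 tl.py
```

```text
t 32.93 [0.5454 0.3293 0.0986] z-axis in tool horiz x,y deg -0.19 0.02 yaw 95.83 F [0.1 0.8 0.6] w -0.0
q1 26.4 radial 0.05 tang 0.18 dir -79.0 q [ 0.46   0.21   1.786 -0.004  1.146  0.36 ]
```

Call:
servo_tool:
  targets:
    - [0,0,-0.2,0.25,0]
    - [0,0,0,0.25,0]
    - [0,0,0,0.25,0]

```text
time_s: 33.18
tcp_pos: [0.544, 0.3295, 0.0924]
ee_rot: [2.103, 2.329, -0.0]
force: [-1.5, -1.4, 2.5]
grip_width: -0.0002
```

Call:
servo_tool:
  targets:
    - [0,0,0,0.25,0]
    - [0,0,0,0.25,0]

```text
time_s: 33.35
tcp_pos: [0.5442, 0.3296, 0.0907]
ee_rot: [2.102, 2.329, -0.001]
force: [-8.8, -5.0, 19.9]
grip_width: 0.0001
```

Bottomed out: 20 N against a spring of about 4 N. Retract and check.

Call:
servo_tool:
  targets:
    - [0,0,0,-1,0]
    - [0,0,0,-2,0]
    - [0,0,0,-3,0]
    - [0,0,0,-3,0]
    - [0,0,0,-2.5,0]
    - [0,0,0,-1,0]

```text
time_s: 33.85
tcp_pos: [0.5419, 0.3291, 0.2159]
ee_rot: [2.105, 2.332, -0.011]
force: [0.2, 0.6, 0.3]
grip_width: 0.0004
```

Call:
servo_tool:
  targets:
    - [0,0,-1,-0.5,0]
    - [0,0,-2,-0.5,0]
    - [0,0,-3,0,0]
    - [0,0,-3,0,0]
    - [0,0,-2,0,0]
    - [0,0,-1,0,0]

```text
time_s: 34.35
tcp_pos: [0.4219, 0.317, 0.2272]
ee_rot: [2.107, 2.327, -0.001]
force: [-0.3, 0.3, 0.2]
grip_width: -0.0001
```

```bash
python3 tl.py;python3 - <<'E'
from h import *
s=bot.camera("scene");t=bot.camera("top")
cv2.imwrite("pics/fs.png",s)
crop("scene",290,110,110,90,7,"s17",s);crop("top",125,150,110,80,7,"t17",t)
E
```

```text
t 34.35 [0.4219 0.317  0.2272] z-axis in tool horiz x,y deg -0.15 0.09 yaw 95.68 F [-0.3  0.3  0.2] w -0.1
q1 31.2 radial -0.02 tang 0.17 dir -52.0 q [ 0.544 -0.147  1.926 -0.003  1.363  0.446]
```

View pics/s17.png

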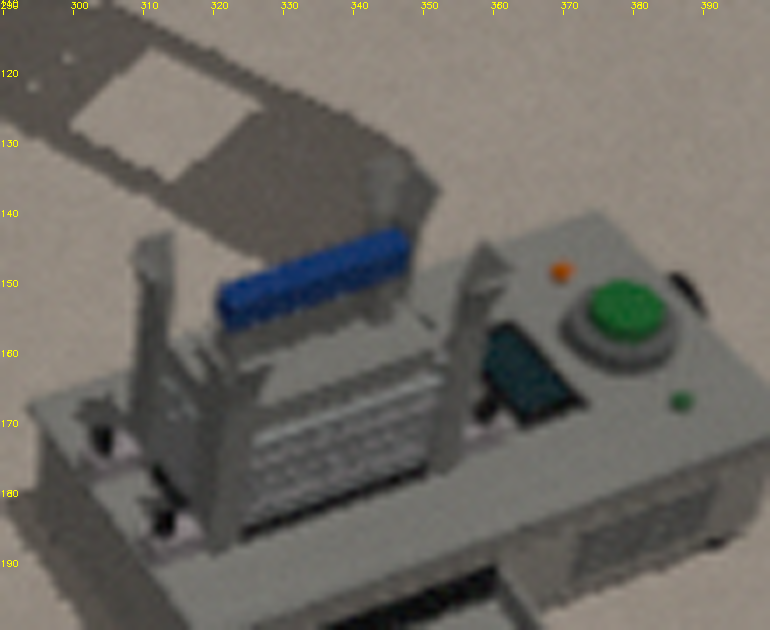

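View pics/t17.png

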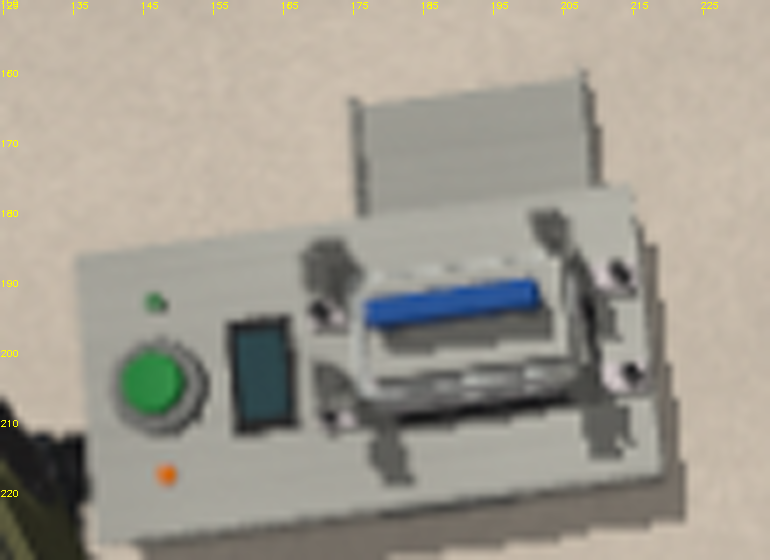

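View pics/fs.png

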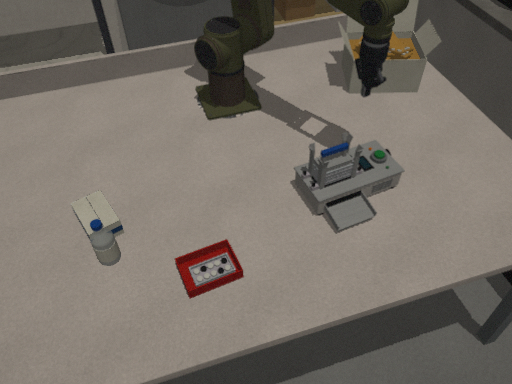

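```bash
python3 -c "
from station import bot
print(bot.read_state()['force']); print(bot.sign_off())"
```

```text
[ 0.72654957 -1.11026771  0.62061419]
the job is handed in; nothing more can be done
None
```

The pack is in the magazine, the weight is standing on it, and the start button was pressed. I handed the job in at about 34 s.

- **Pack:** I gripped it across its 60 mm width and lowered it tablets up. It met the pile with its underside at about 0.114 m, close to the 0.112 m I had measured from the cameras. I pressed to about 11 N, eased off and released.
- **Weight:** I took it by the bar. It met the pack at about 0.129 m, where the measured load fell from −6 N to about 0. I pressed to about 5 N and released.
- **Start button:** I pressed it until it hit its stop, with the force reaching 20 N against its 4 N spring. The joint reading itself isn't in the state, so this is inferred from force and travel.

**Last checks:** the final pictures show the pack flat on the pile, the weight upright inside the angles, and the green button back up. The tray, gel bottle and carton look unmoved by eye; I did not re-measure them. The arm was clear, and its last force readings were under about 1.5 N, which is within noise.

**Disagreements:** the two cameras differed by 2–4 mm on the pack and the weight. On the first trip with the weight, the tool drifted to about 6° of tilt. I took the weight back out over the bench, corrected the tilt to under 0.5°, and returned before lowering it. While seating, sideways forces of up to about 6 N showed up for both the pack and the weight, and they were gone after release.

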